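# Hang the hand microphone on the stall's display rail and close it up to the stop

## Task

Take the hanger with the hand microphone out of its tray pocket and hook it over the right-hand, open half of the display rail, its hook mouth facing away from the robot. Slide it left along the rail until it has pushed the sprung buffer fully home against the stop, then let go so that it hangs there by itself and keeps the buffer pressed in. Do not lean hard on the rail or the stand, and do not disturb the loudspeaker, the case or the carton.

Things in the scene. Friction and masses are not known exactly. Their poses are not given: they have to be found in the camera images.
- mic_hanger: Black hanger, 10 mm thick (y), 201 mm tall, carrying a grey hand microphone with grille slots (block 58 x by 30 y by 80 z mm, at the bottom); 0.2 to 0.34 kg. Origin: centre of the microphone's underside; z up, x in the hanger's plane, away from the robot. Above the block a neck plate (52 mm in x) from z = 78 to 138, then the hook. Stands upright in either pocket of the tray.
- neck (a point): Grip point on the microphone hanger's flat neck plate (10 mm thick), at (-16, 0, 117) mm in the hanger's frame, same axes. Pinch it with fingers closing along y. The hook overhangs it, so a vertical hand would strike the hook: lean the hand back towards the robot by about 30 degrees, fingers pointing ahead and down.
- seat (a point): Point in the microphone's hook where the rail's axis lies when seated: (0, 0, 180) mm in the hanger's frame, same axes. Hook of 10 mm square bar: stem at x -26 to -16, roof like an upturned V peaking at x = 0, top 21 mm above this point, tip at x 16 to 26 ending 16 mm below this point. The mouth, 26 mm high between tip and neck plate, opens to +x.
- speaker: Round grey loudspeaker, 58 mm across and 30 mm thick (y), on a square foot, 78 mm tall, without a hanger; stands in the other pocket. Bystander: lift the microphone over it or carry it around. Origin: centre of its underside, 60 mm above the table.
- tray: Fixed wooden tray with two open-topped pockets at y = +60 and -60 mm. Pockets 66 (x) by 38 (y) mm inside, floor 60 mm and rim 94 mm above the table. Origin: centre of its underside; x away from the robot.
- rail_mid (a point): Middle of the display rail's axis, 240 mm above the table. Fixed steel bar 14 mm in diameter along this frame's y (+y is left as the robot sees it, x away from the robot, z up), clear from y = -270 to +270 mm between two posts. A hanger held without pressing down slides along it with a drag of a few newtons.
- stand: Fixed stand of the rail, origin on the table below the rail's middle, axes as the rail. A wooden fascia board, 10 mm thick, hangs before and above the rail at x -14 to -4 mm, 94 mm up from the rail's axis at its top; its lower edge is 68 mm above the axis, but only 34 mm on the left half (y -16 to +274). So the hook can go over the rail only on the right, and the hand must lean back to clear the board.
- buffer (a joint): Travel of the sprung buffer, m: 0 free, 0.015 home on a hard stop. A black disc 36 mm wide, 8 mm thick round the rail, pushed left; its free face is 40 mm right of the centre of a black stop block (30 x 24 x 40 mm) fixed on the rail at an unmeasured y of +110 to +190 mm: find it by touch. Spring 25 N/m: only the hard stop is felt; friction keeps the hanger there.
- case: Black plastic cassette case lying flat, 110 x 190 x 26 mm; bystander, origin at the centre of its underside.
- carton: Small cardboard carton 70 x 90 x 65 mm; bystander, origin at the centre of its underside.
Not all that is in view belongs to the job. What is shaped like the mic_hanger but red is not meant.

How it is judged:
On the way:
1. the microphone's hanger is hooked over the right-hand half of the rail, seated on it (y of seat in the frame of rail_mid between -0.26 and -0.02 m and x of seat in the frame of rail_mid between -0.008 and 0.008 m and z of seat in the frame of rail_mid between -0.006 and 0.006 m and contact force between mic_hanger and stand above 0.2 N), for 0.1 s.
At the end, for the whole second after the job is handed in: The microphone's hanger hangs by its hook on the left part of the rail (seat point within 6 mm of the rail's axis across and 5 mm in height, within 11 degrees of plumb), at rest, released, and the buffer is pressed in by at least 10 of its 15 mm (value of joint buffer above 0.01 m and y of seat in the frame of rail_mid above 0.02 m and x of seat in the frame of rail_mid between -0.006 and 0.006 m and z of seat in the frame of rail_mid between -0.005 and 0.005 m and angle between mic_hanger's own z axis and vertical below 0.2 rad and linear speed of mic_hanger below 0.03 m/s and contact force between mic_hanger and stand above 0.5 N); the robot touches nothing.
It fails at once if the hanger is pressed on the stand with more than 40 N (contact force between mic_hanger and stand above 40 N).
It fails at once if the hand or arm pushes on the stand with more than 25 N (contact force between any of the arm, the fingers and stand above 25 N).
It fails at once if the loudspeaker is moved by more than 20 mm (distance of speaker from where it was at the start of the episode above 0.02 m).
It fails at once if the case is moved by more than 15 mm (distance of case from where it was at the start of the episode above 0.015 m).
It fails at once if the carton is moved by more than 15 mm (distance of carton from where it was at the start of the episode above 0.015 m).
It also fails if it takes over 59 s, if anything falls off the work surface, if the arm or the gripper's body presses on something with over 40 N, if the wrist force passes 120 N, or if a joint passes its speed limit or range.

## Robot

A 7-joint arm with a two-finger parallel gripper is mounted at the origin on the work surface. World frame = base frame: x ahead of the robot, y to its left, z up, the work surface at z = 0. Lengths are in m, angles in rad, forces in N, time in s.
With the tool pointing down it reaches from about 0.425 to 1.025 m from the base axis. Payload 9.4 kg.
Tool frame: the origin (TCP) lies between the finger pads; the fingertips stand 11 mm ahead of it and the grasp point (between the pads) lies 8 mm behind it (tcp_to_tips is the distance from the TCP to the fingertips, in m); x points along the fingers, y is the direction in which the jaws open and shut, and the axes are right-handed (so a half turn about x gives the same grasp; the last joint's range is limited). The gripper opens to 85 mm and grips with 20 to 120 N. Pads are 22 mm wide; open, the fingers measure 114 mm over their backs; the gripper's body (76 mm by 85 mm) begins 54 mm behind the grasp point. The pads swing forward as they close: fully open they stand 13 mm farther back than shut.
Start: joints at [-1.248, 0.599, -0.003, 1.599, 0.002, 0.943, -0.08], TCP at [0.282, 0.668, 0.242] pointing down, gripper open.
Joint ranges: [-2.57, 2.57], [-0.35, 1.97], [-1.29, 1.29], [0.11, 2.56], [-1.05, 4.19], [0.11, 1.86], [-2.63, 2.63]. Speed limits (rad/s): [2.22, 2.22, 3.01, 3.01, 3.14, 3.14, 3.14].

## Interface

Orientations are given as a unit quaternion [x, y, z, w].
In Python, from bench import * gives the robot as it stands.
- The arm moves only by the shell command python3 -m jog 'ROWS' [FORCE]. ROWS is JSON, a list of rows, each a list of 3 entries, a list of its own where there are three numbers: the turn, a rotation vector about the tool's x, y, z in units of 6 degrees (1.0 is 6 degrees), then the shift along the tool's x, y, z in units of 25 mm (1.0 is 25 mm), then the closure, from -1 (fully open) to 1 (shut). A call has 1 to 10 rows; each row is the pose to reach, as a shift and turn from the pose measured when the call began, along the tool's axes at that moment; what a row does not reach only later rows make up. A row lasts 1/8 s, in which the tool goes at most 62.5 mm and 10.7 degrees, less where a joint would pass 70% of its speed; a pose out of reach is approached as far as the arm can. A call with a gripper value outside its range is refused whole. The fingers move at their own pace and stop on an object; FORCE is the grip in N (left out, the last holds). Time passes only in rows, so rows that repeat a pose let the fingers close. It gives the time, the measured TCP pose, the force and the opening at its end, in the units of the state.
- state(): the state, without advancing time (a new reading comes with each control period).
- snapshot(name): name is "scene" or "top" or "wrist"; returns the picture (384x512x3 uint8, red, green, blue); there is no depth.
- camera_params(name): a dict with "fx", "fy", "cx", "cy" (pixels), "R" (3x3) and "t" (3): a world point X has camera coordinates R X + t. Camera axes: x right, y down, z forward; pixel columns grow to the right and rows downward; lengths in m; the calibration is good to about 2 mm. A picture is of the moment at which its call begins: read the wrist's pose just before it. camera_params takes no time and is no camera call; for the wrist camera it gives the pose at the moment of the call.
- finish_job(): hands the job in, once; it reports no verdict.
The state is a dict: "clock": time; "joint_pos": joint angles; "dq": joint speeds; "joint_efforts": joint torques, N m; "tcp_pos": TCP position; "eef_rot": TCP orientation; "wrist_force": force on the tool from outside, world axes, zero at the start; "wrist_torque": the same for the moment, N m; "grip_width": finger opening in m.
Only numpy, scipy, OpenCV 4.12 (cv2) and the standard library are available. Lean on these libraries where they do the work, as an engineer would, in place of code of your own. Each camera call takes 0.05 s, during which the arm holds its last target. There are 200 camera calls.

## Working session

There is one attempt and no reset: what is moved stays moved. The work goes in short steps, Python scripts to look and compute and a shell command to move; the robot and the scene stay as the last step left them, time stands still between calls to the robot, and variables do not carry over. Pictures are saved under pics/ and viewed, about 8 in all and at most 12, crops included, and the job is handed in when it is done.

```bash
mkdir -p pics; ls
python3 - <<'E'
from bench import *
import cv2
for n in ("scene","top"):
    im=snapshot(n); cv2.imwrite(f"pics/{n}0.png",im[:,:,::-1])
    p=camera_params(n); print(n,p)
print(state())
E
```

```text
pics
scene {'fx': 401.2962597684942, 'fy': 401.2962597684942, 'cx': 259.64551032275887, 'cy': 196.5753886833575, 'R': array([[-2.88441690e-01,  9.57497371e-01,  4.20433955e-04],
       [ 5.98964304e-01,  1.80777789e-01, -7.80103296e-01],
       [-7.47022860e-01, -2.24762488e-01, -6.25650598e-01]]), 't': array([ 0.15631579, -0.18853255,  1.53568548])}
top {'fx': 382.78960169127043, 'fy': 382.78960169127043, 'cx': 253.8665628606955, 'cy': 189.94848252767804, 'R': array([[-0.02609423, -0.99965472,  0.0030883 ],
       [-0.99038672,  0.02543225, -0.13596815],
       [ 0.13584266, -0.00660659, -0.9907084 ]]), 't': array([0.01077558, 0.51089495, 1.08615368])}
{'clock': 0.1, 'joint_pos': array([-1.2477035 ,  0.60003238, -0.0025344 ,  1.60004699,  0.00179661,
        0.94290778, -0.07980885]), 'dq': array([-0.00020575,  0.00072624,  0.00134986, -0.00244037,  0.00017895,
        0.00041304, -0.00292887]), 'joint_efforts': array([ 5.20306989e-03, -7.77992034e+01,  1.57053474e+00, -2.58626872e+01,
        1.27502368e-02,  5.41157366e-03,  3.99446935e-05]), 'tcp_pos': array([0.28204667, 0.66744768, 0.24151367]), 'eef_rot': array([ 0.13990507,  0.69308039, -0.14088426,  0.69297747]), 'wrist_force': array([ 0.63950557,  0.15824769, -0.04941779]), 'wrist_torque': array([ 0.00287852,  0.00799763, -0.00199619]), 'grip_width': 0.08566869192530249}
```

View pics/scene0.png

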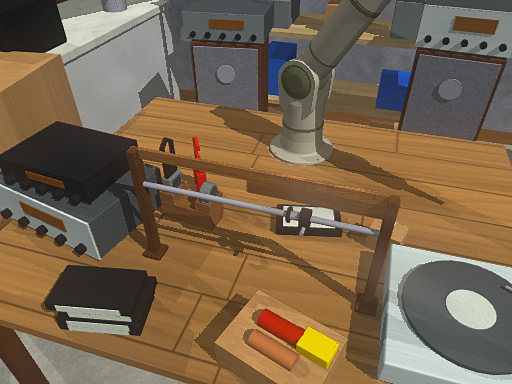

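View pics/top0.png

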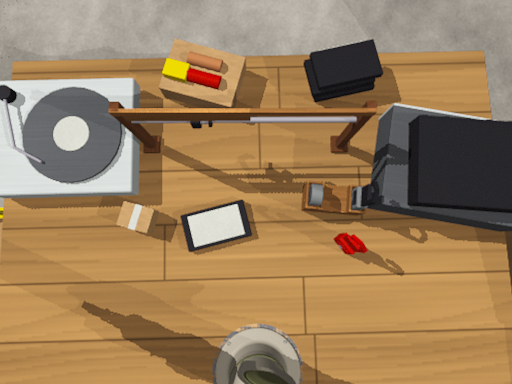

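The top view shows the tray (columns 303–368, row 197) and a red hanger at (350,243). The scene view shows a black hook at (167,150) and a red one at (198,160). The black one fits the description, and I'll confirm that in an enlarged crop.

Run:
```python
import cv2,numpy as np
a=cv2.imread("pics/scene0.png")[120:250,125:225]; b=cv2.imread("pics/top0.png")[165:265,290:390]
a=cv2.resize(a,None,fx=4,fy=4,interpolation=2);b=cv2.resize(b,None,fx=4,fy=4,interpolation=2)
b=cv2.copyMakeBorder(b,0,120,0,0,cv2.BORDER_CONSTANT)
cv2.imwrite("pics/c1.png",np.hstack([a,b]))
```

```text
(no output)
```

View pics/c1.png

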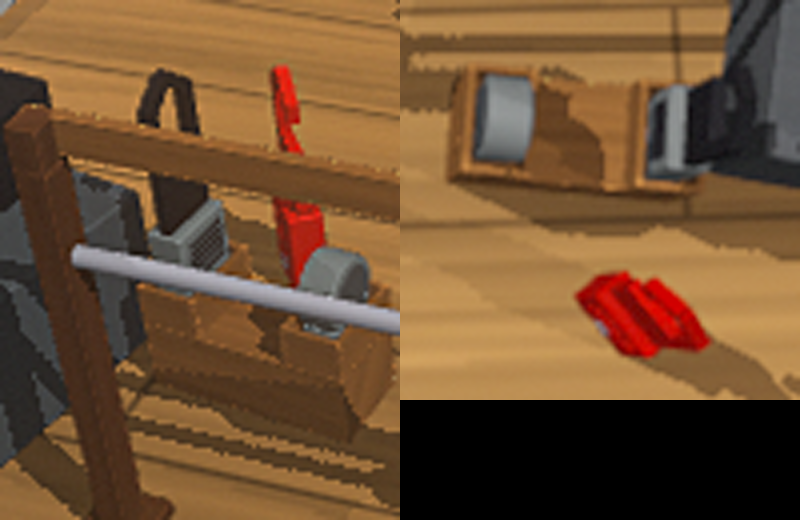

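The black hanger carries the grey slotted mic and stands in the tray's right pocket (hook at scene pixel about (166,138)). The red one (scene (198,160), top (350,243)) stands on the table and is the decoy. The loudspeaker is in the left pocket. The next step is to measure these.

```bash
cat > h.py <<'E'
from bench import *
import numpy as np, cv2
def bp(cam,u,v,z,p=None):
    p=p or camera_params(cam); R,t=p["R"],p["t"]
    C=-R.T@t; d=R.T@np.array([(u-p["cx"])/p["fx"],(v-p["cy"])/p["fy"],1])
    return C+d*(z-C[2])/d[2]
def pj(cam,X,p=None):
    p=p or camera_params(cam); X=np.atleast_2d(X)@p["R"].T+p["t"]
    return np.c_[p["fx"]*X[:,0]/X[:,2]+p["cx"],p["fy"]*X[:,1]/X[:,2]+p["cy"]]
E
python3 - <<'E'
from h import *
np.set_printoptions(precision=4,suppress=True)
c=lambda x,y:(290+(x-400)/4,165+y/4); s=lambda x,y:(125+x/4,120+y/4)
for n,q,z in [("tray near-left rim",c(450,178),.094),("far-left",c(458,66),.094),("near-right",c(697,190),.094),("speaker top L",c(478,75),.138),
 ("speaker top",c(504,118),.138),("mic top nl",c(652,175),.14),("mic top fl",c(655,87),.14),("mic right near",c(685,175),.14)]: print(n,bp("top",*q,z))
for n,q,z in [("hook peak",s(170,70),.261),("mic top far L edge",s(160,238),.14),("mic top far R edge",s(218,200),.14),("spk top",s(340,250),.138)]: print("s",n,bp("scene",*q,z))
for n,q in [("rail L",(146,184)),("rail R",(374,232))]: print("s",n,bp("scene",*q,.24))
for n,q in [("rail",(250,119.5)),("rail",(354,120.5))]: print("t",n,bp("top",*q,.24))
for n,q in [("fascia near",(128,122)),("fascia near R",(366,122))]: print("t",n,bp("top",*q,.334))
for n,q in [("amp near-left",(367,213)),("amp far-left",(392,106)),("upper unit",(410,205)),("upper ul",(415,118))]: print("t",n,[bp("top",*q,z) for z in (0.1,.2)])
E
```

```text
tray near-left rim [ 0.4451 -0.1346  0.094 ]
far-left [ 0.523  -0.1435  0.094 ]
near-right [ 0.4325 -0.3042  0.094 ]
speaker top L [ 0.5097 -0.1503  0.138 ]
speaker top [ 0.4804 -0.1663  0.138 ]
mic top nl [ 0.4399 -0.2617  0.14  ]
mic top fl [ 0.4984 -0.2672  0.14  ]
mic right near [ 0.4393 -0.2834  0.14  ]
s hook peak [ 0.4734 -0.2802  0.261 ]
s mic top far L edge [ 0.5043 -0.2914  0.14  ]
s mic top far R edge [ 0.4496 -0.2726  0.14  ]
s spk top [ 0.4782 -0.1652  0.138 ]
s rail L [ 0.6526 -0.2489  0.24  ]
s rail R [0.6638 0.2825 0.24  ]
t rail [0.6572 0.0038 0.24  ]
t rail [ 0.6483 -0.2509  0.24  ]
t fascia near [0.6273 0.2713 0.334 ]
t fascia near R [ 0.6142 -0.2505  0.334 ]
t amp near-left [array([ 0.4305, -0.3099,  0.1   ]), array([ 0.4236, -0.2798,  0.2   ])]
t amp far-left [array([ 0.733 , -0.4013,  0.1   ]), array([ 0.6972, -0.3624,  0.2   ])]
t upper unit [array([ 0.4494, -0.4295,  0.1   ]), array([ 0.4407, -0.3879,  0.2   ])]
t upper ul [array([ 0.6961, -0.4638,  0.1   ]), array([ 0.6638, -0.419 ,  0.2   ])]
```

```bash
cat >> h.py <<'E'
from scipy.spatial.transform import Rotation as Ro
def frame(x,y,z,yaw): return Ro.from_euler("z",yaw),np.array([x,y,z])
def W(f,P): return f[0].apply(np.atleast_2d(P))+f[1]
def goto(pos,R):
    "print turn/shift rows from current pose to TCP pos, rotation R"
    s=state(); R0=Ro.from_quat(s["eef_rot"])
    print("turn",np.round((R0.inv()*R).as_rotvec(degrees=True)/6,2),"shift",np.round(R0.inv().apply(np.array(pos)-s["tcp_pos"])/.025,2))
def hand(lean,yaw,flip=False):
    "tool x ahead-and-down leaned back by lean deg; tool y along +-hanger y"
    l=np.radians(lean); x=np.array([np.sin(l),0,-np.cos(l)]); y=np.array([0,-1. if flip else 1.,0])
    return Ro.from_euler("z",yaw)*Ro.from_matrix(np.c_[x,y,np.cross(x,y)])
E
python3 - <<'E'
from h import *
np.set_printoptions(precision=4,suppress=True)
R0=Ro.from_quat(state()["eef_rot"]); print(R0.as_matrix())
yaw=np.radians(-5)
H=frame(.471,-.281,.06,yaw); T=frame(.475,-.222,0,yaw); S=frame(.6575,.015,0,np.radians(-1.5))
hook=np.array([(-26,78),(26,78),(26,138),(-16,138),(-16,180),(0,191),(16,180),(16,164),(26,164),(26,185),(0,201),(-26,185),(-26,78)])/1e3
hk=lambda y:np.c_[hook[:,0],0*hook[:,0]+y,hook[:,1]]
def box(cx,cy,hx,hy,z0,z1): return [np.array([(cx+a*hx,cy+b*hy,z) for a,b in ((1,1),(1,-1),(-1,-1),(-1,1),(1,1))]) for z in (z0,z1)]
items=[(H,hk(.005)),(H,hk(-.005))]+[(H,b) for b in box(0,0,.029,.015,.034,.08)]+[(T,b) for b in box(0,.06,.033,.019,.0939,.094)+box(0,-.06,.033,.019,.0939,.094)]
items+=[(S,np.array([(0,-.27,.24),(0,.27,.24)])),(S,np.array([(-.014,-.27,.334),(-.014,.27,.334)])),(S,np.array([(-.014,-.27,.308),(-.014,-.016,.308),(-.014,-.016,.274)])),(S,np.array([(-.014,-.27,.334),(-.004,-.27,.334),(-.004,.27,.334)]))]
out=[]
for n,(x0,y0,w,h) in (("scene",(100,110,130,150)),("top",(285,100,130,150))):
    im=cv2.imread(f"pics/{n}0.png")[y0:y0+h,x0:x0+w]; k=3
    im=cv2.resize(im,None,fx=k,fy=k,interpolation=2)
    for f,P in items:
        q=((pj(n,W(f,P))-[x0,y0]+.5)*k*8).astype(np.int32); cv2.polylines(im,[q],False,(0,255,0),1,16,3)
    out.append(im)
cv2.imwrite("pics/ov.png",np.hstack(out))
print("red",bp("top",350,240,.2),bp("scene",196,138,.2),bp("scene",196,165,.09))
# rail line
for n,(a,b) in (("scene",(220,280)),("scene",(320,370)),("top",(255,350))):
    im=cv2.imread(f"pics/{n}0.png").astype(int); m=(im[:,:,0]>im[:,:,2]+3)&(im.sum(2)>330)
    for u in np.linspace(a,b,4).astype(int):
        pr=pj(n,W(S,np.c_[np.zeros(99),np.linspace(-.27,.27,99),np.full(99,.24)])); v=np.interp(u,*(pr[np.argsort(pr[:,0])].T))
        r=[i for i in range(int(v)-9,int(v)+10) if m[i,u]]
        if r: print(n,u,v,r[0],r[-1],bp(n,u,np.mean(r),.24))
E
```

```text
[[-0.0004  0.3892  0.9212]
 [-0.0013  0.9212 -0.3892]
 [-1.     -0.0014  0.0001]]
red [ 0.3585 -0.2337  0.2   ] [ 0.3596 -0.2536  0.2   ] [ 0.3455 -0.2716  0.09  ]
scene 220 199.26705034734474 197 200 [ 0.6524 -0.0609  0.24  ]
scene 240 203.54658351093727 201 202 [ 0.65   -0.0137  0.24  ]
scene 260 207.82611667452983 206 206 [0.652  0.0339 0.24  ]
scene 353 227.72594588523518 225 225 [0.655  0.2387 0.24  ]
scene 370 231.36354907428884 230 230 [0.6601 0.2741 0.24  ]
top 255 119.51858156706662 118 121 [ 0.6569 -0.0084  0.24  ]
top 286 119.55152379942555 118 121 [ 0.655  -0.0843  0.24  ]
top 318 119.58552868444126 118 121 [ 0.6526 -0.1627  0.24  ]
top 350 119.61953356945695 120 121 [ 0.6486 -0.2411  0.24  ]
```

View pics/ov.png

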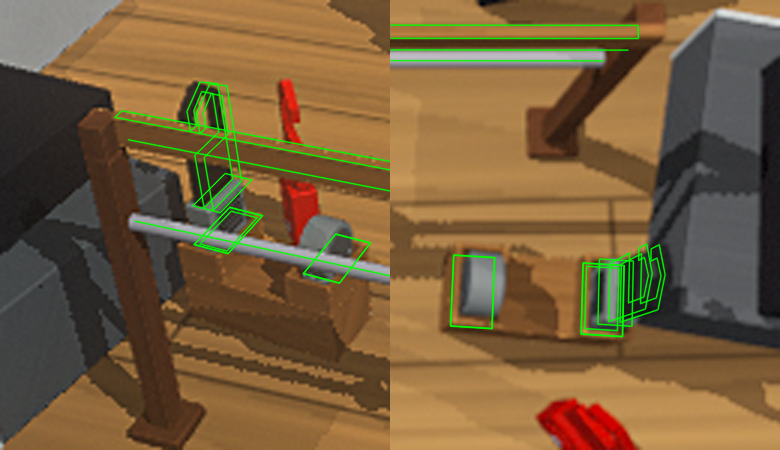

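Run:
```python
from h import *
np.set_printoptions(precision=3,suppress=True)
y=np.radians(-5); H=frame(.471,-.283,.06,y); R=hand(30,y)
g=W(H,[-.016,0,.117])[0]; ax=R.as_matrix()[:,0]
print(g, ax, "tcp at grasp",g+.008*ax)
goto([.48,.15,.40],hand(10,0)); goto([.40,-.1,.42],hand(30,y)); goto(g-.14*ax,R)
for z in (.1,.15,.2): print(bp("scene",161,175,z),bp("top",370,205,z))
```

```text
[ 0.455 -0.282  0.177] [ 0.498 -0.044 -0.866] tcp at grasp [ 0.459 -0.282  0.17 ]
turn [-3.81 -1.65  0.35] shift [ -6.32 -15.99  15.35]
turn [-2.91 -4.96  0.79] shift [ -7.1  -26.45  16.29]
turn [-2.91 -4.96  0.79] shift [ -2.22 -33.14  18.49]
[ 0.439 -0.345  0.1  ] [ 0.452 -0.32   0.1  ]
[ 0.5   -0.305  0.15 ] [ 0.448 -0.304  0.15 ]
[ 0.561 -0.264  0.2  ] [ 0.443 -0.289  0.2  ]
```

```bash
python3 -m jog '[[[-0.5,-0.2,0],[-2,-1,1],-1],[[-1,-0.4,0],[-4,-3,3],-1],[[-1.5,-0.7,0],[-6.3,-5,5],-1],[[-2,-1,0.1],[-6.3,-7,6.7],-1],[[-2.5,-1.2,0.2],[-6.3,-9,8.6],-1],[[-3,-1.4,0.3],[-6.3,-11,10.5],-1],[[-3.4,-1.6,0.3],[-6.3,-12.5,12],-1],[[-3.8,-1.6,0.3],[-6.3,-14.5,13.9],-1],[[-3.8,-1.6,0.3],[-6.3,-16,15.3],-1],[[-3.8,-1.6,0.3],[-6.3,-16,15.3],-1]]'
python3 - <<'E'
from h import *
np.set_printoptions(precision=3,suppress=True)
print(state()["joint_pos"])
y=np.radians(-5); R=hand(30,y); g=np.array([.455,-.282,.177])
goto([.40,-.1,.42],R); goto(g-.14*R.as_matrix()[:,0],R)
E
```

```text
clock: 1.35
tcp_pos: [0.4791, 0.1474, 0.3997]
eef_rot: [-0.0, 0.645, -0.002, 0.764]
wrist_force: [0.7, 1.2, 0.3]
grip_width: 0.0857
[-0.617  0.091  0.172  1.995  0.078  0.908  1.078]
turn [ 0.77 -3.38 -0.24] shift [-1.29 -9.91 -2.96]
turn [ 0.77 -3.38 -0.24] shift [  3.44 -16.93  -4.34]
```

```bash
python3 -m jog '[[[0.1,-0.5,0],[-0.3,-2,-0.6],-1],[[0.2,-1.3,0],[-0.6,-4.2,-1.2],-1],[[0.4,-2.2,-0.1],[-1,-6.4,-1.9],-1],[[0.6,-3,-0.2],[-1.2,-8.6,-2.6],-1],[[0.77,-3.4,-0.24],[-1.2,-10.8,-3.1],-1],[[0.77,-3.4,-0.24],[0,-13,-3.5],-1],[[0.77,-3.4,-0.24],[1.5,-15,-4],-1],[[0.77,-3.4,-0.24],[3.4,-16.9,-4.3],-1],[[0.77,-3.4,-0.24],[3.4,-16.9,-4.3],-1],[[0.77,-3.4,-0.24],[3.4,-16.9,-4.3],-1]]'
python3 - <<'E'
from h import *
print(state()["joint_pos"].round(3))
p=camera_params("wrist"); im=snapshot("wrist"); cv2.imwrite("pics/w1.png",im[:,:,::-1])
import pickle; pickle.dump(p,open("w1.pkl","wb")); print(p)
hook=np.array([(-26,78),(26,78),(26,138),(-16,138),(-16,180),(0,191),(16,180),(16,164),(26,164),(26,185),(0,201),(-26,185),(-26,78)])/1e3
H=frame(.471,-.283,.06,np.radians(-5)); o=cv2.resize(im[:,:,::-1],None,fx=1.5,fy=1.5)
for yy in (-.005,.005):
    q=(pj("wrist",W(H,np.c_[hook[:,0],0*hook[:,0]+yy,hook[:,1]]),p)*1.5).astype(np.int32); cv2.polylines(o,[q],False,(0,255,0),1,16)
cv2.imwrite("pics/w1o.png",o)
E
```

```text
clock: 2.6
tcp_pos: [0.3708, -0.2563, 0.3236]
eef_rot: [0.018, 0.498, -0.042, 0.866]
wrist_force: [-0.2, 0.0, 0.2]
grip_width: 0.0857
[-0.898 -0.345  1.289  2.428  0.493  0.337  1.516]
{'fx': 294.75147153700226, 'fy': 294.75147153700226, 'cx': 253.0540215049536, 'cy': 188.61869585951075, 'R': array([[ 0.09012775,  0.99586439, -0.01145016],
       [ 0.69008182, -0.05415588,  0.72170231],
       [ 0.71809754, -0.07294695, -0.69210886]]), 't': array([ 0.22648832, -0.47226172,  0.08545963])}
```

View pics/w1o.png

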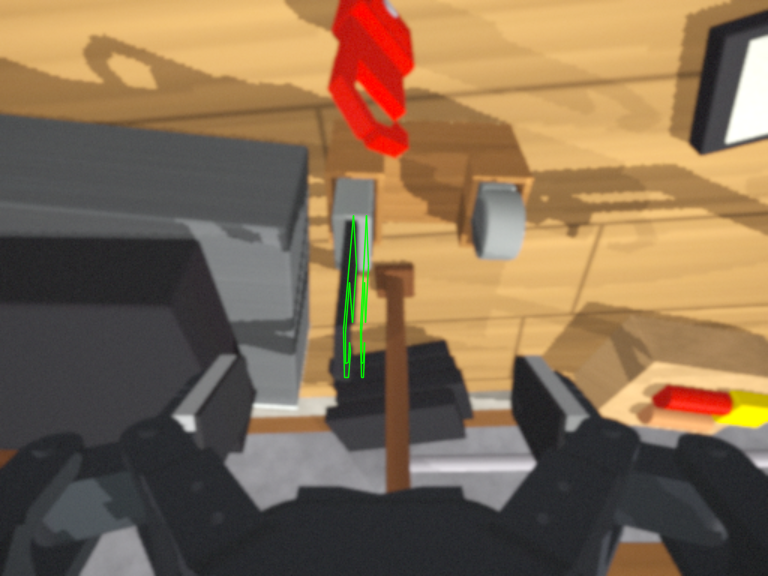

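Run:
```python
from h import *
goto([.38,-.1,.42],hand(30,np.radians(-5)));goto([.43,.03,.42],hand(20,np.radians(-2)))
goto([.479,.147,.40],Ro.from_quat([0,.645,-.002,.764]))
```

```text
turn [-0.    0.03  0.12] shift [-3.49  6.26  1.78]
turn [-0.46  1.7   0.33] shift [-2.78 11.62  3.11]
turn [-0.79  3.42  0.37] shift [-1.37 16.47  4.05]
```

```bash
python3 -m jog '[[[0,0,0],[-1.5,2,0.5],-0.2],[[0,0,0],[-3,4,1.2],-0.2],[[0,0,0],[-3.5,6.2,1.8],-0.2],[[-0.2,0.6,0.1],[-3.2,8,2.2],-0.2],[[-0.3,1.2,0.2],[-3,9.8,2.7],-0.2],[[-0.46,1.7,0.3],[-2.8,11.6,3.1],-0.2],[[-0.6,2.5,0.3],[-2.3,13.4,3.5],-0.2],[[-0.7,3,0.3],[-1.9,15,3.8],-0.2],[[-0.8,3.4,0.3],[-1.4,16.4,4],-0.2],[[-0.8,3.4,0.3],[-1.4,16.4,4],-0.2]]'
python3 - <<'E'
from h import *
print(state()["joint_pos"].round(3))
for a in np.radians([30,45,65]): goto([.55*np.cos(a),.55*np.sin(a),.38],hand(0,a-np.radians(90)))
E
```

```text
clock: 3.9
tcp_pos: [0.4788, 0.147, 0.399]
eef_rot: [-0.002, 0.645, -0.005, 0.764]
wrist_force: [-0.2, -0.1, -0.7]
grip_width: 0.0515
[-0.63   0.093  0.184  1.995  0.082  0.91   1.073]
turn [ 9.94  1.5  -0.75] shift [ 0.68  5.13 -0.24]
turn [ 7.45  1.55 -0.54] shift [ 0.05  9.67 -3.7 ]
turn [ 4.12  1.6  -0.26] shift [-1.03 14.02 -9.89]
```

Run:
```python
from h import *
for d in (7,1,-11,-22,-33):
    a=np.radians(d); goto([.54*np.cos(a),.54*np.sin(a),.40],hand(10,a-np.radians(17)))
```

```text
turn [ 1.61 -0.06 -0.19] shift [ 0.38 -3.24  2.27]
turn [ 2.6  -0.05 -0.36] shift [ 0.42 -5.49  2.43]
turn [ 4.57 -0.04 -0.7 ] shift [ 0.4  -9.99  2.06]
turn [ 6.38 -0.03 -1.02] shift [  0.25 -13.97   0.91]
turn [ 8.18 -0.02 -1.33] shift [ -0.04 -17.65  -0.97]
```

```bash
python3 -m jog '[[[0.8,0,-0.1],[0.2,-1.6,1.3],-0.2],[[1.6,-0.1,-0.2],[0.4,-3.2,2.2],-0.2],[[2.6,0,-0.4],[0.4,-5.5,2.4],-0.2],[[3.6,0,-0.5],[0.4,-7.7,2.3],-0.2],[[4.6,0,-0.7],[0.4,-10,2],-0.2],[[5.5,0,-0.9],[0.3,-12,1.5],-0.2],[[6.4,0,-1],[0.2,-14,0.9],-0.2],[[7.3,0,-1.2],[0.1,-15.8,0],-0.2],[[8.2,0,-1.3],[0,-17.6,-1],-0.2],[[8.2,0,-1.3],[0,-17.6,-1],-0.2]]'
python3 - <<'E'
from h import *
print(state()["joint_pos"].round(3))
R=hand(30,np.radians(-5)); 
goto([.455,-.29,.40],hand(10,np.radians(-5)));goto([.455,-.29,.33],R)
E
```

```text
clock: 5.15
tcp_pos: [0.4485, -0.2975, 0.3996]
eef_rot: [0.277, 0.581, -0.327, 0.692]
wrist_force: [0.6, 0.6, 1.2]
grip_width: 0.0514
[-0.071  0.156  0.604  1.95  -0.038  0.901  1.227]
turn [-7.5  -0.01  1.29] shift [-0.03  0.39 -0.06]
turn [-7.2  -3.17  2.58] shift [ 2.73  0.38 -0.54]
```

```bash
python3 -m jog '[[[-1.5,0,0.25],[0,0.1,0],-0.2],[[-3,0,0.5],[0,0.2,0],-0.2],[[-4.5,0,0.8],[0,0.3,0],-0.2],[[-6,0,1],[0,0.3,0],-0.2],[[-7.5,0,1.3],[0,0.4,0],-0.2],[[-7.4,-1.5,1.9],[1,0.4,-0.2],-0.2],[[-7.2,-3.17,2.58],[2,0.4,-0.5],-0.2],[[-7.2,-3.17,2.58],[2.7,0.4,-0.5],-0.2],[[-7.2,-3.17,2.58],[2.7,0.4,-0.5],-0.2]]'
python3 - <<'E'
from h import *
import pickle
print(state()["joint_pos"].round(3))
p=camera_params("wrist"); im=snapshot("wrist"); cv2.imwrite("pics/w2.png",im[:,:,::-1])
pickle.dump(p,open("w2.pkl","wb"))
hook=np.array([(-26,78),(26,78),(26,138),(-16,138),(-16,180),(0,191),(16,180),(16,164),(26,164),(26,185),(0,201),(-26,185),(-26,78)])/1e3
H=frame(.471,-.29,.06,np.radians(-5)); o=cv2.resize(im[:,:,::-1],None,fx=1.5,fy=1.5)
for yy in (-.005,.005):
    q=(pj("wrist",W(H,np.c_[hook[:,0],0*hook[:,0]+yy,hook[:,1]]),p)*1.5).astype(np.int32); cv2.polylines(o,[q],False,(0,255,0),1,16)
S=frame(.6545,.015,.24,np.radians(-1.5)); q=(pj("wrist",W(S,[[0,-.27,0],[0,.0,0]]),p)*1.5).astype(np.int32); cv2.polylines(o,[q],False,(0,0,255),1,16)
cv2.imwrite("pics/w2o.png",o)
E
```

```text
clock: 6.28
tcp_pos: [0.4556, -0.2902, 0.3311]
eef_rot: [0.022, 0.499, -0.038, 0.866]
wrist_force: [0.0, -0.4, -0.8]
grip_width: 0.0517
[ 0.767  0.156 -0.182  2.219 -0.637  0.369  2.628]
```

View pics/w2o.png

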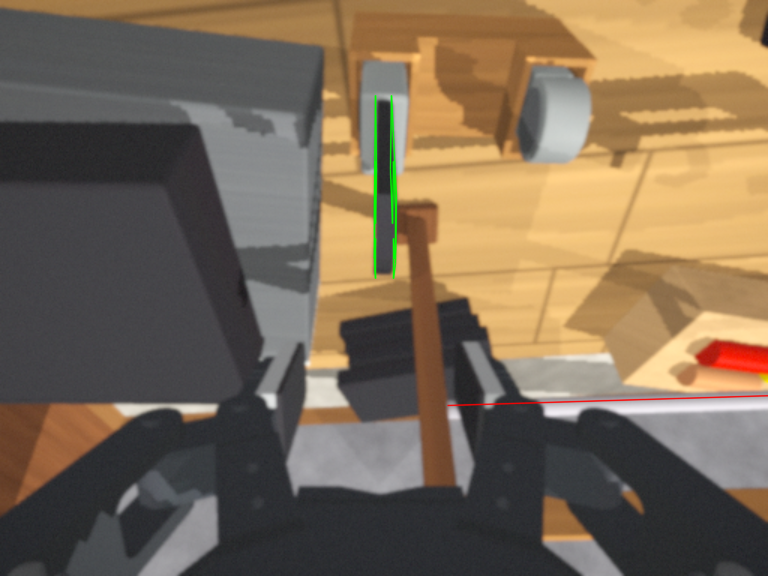

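The overlay of the hanger at (0.471, -0.29, yaw -5°) fits the wrist view within a few mm. Joint 7 is at its limit, so I'll turn the hand half a turn (same grasp) and triangulate the amplifier corner for clearance.

```bash
python3 -m jog '[[[1.6,0,0],[0,0,0],-0.2],[[3.2,0,0],[0,0,0],-0.2],[[4.8,0,0],[0,0,0],-0.2],[[6.4,0,0],[0,0,0],-0.2],[[8,0,0],[0,0,0],-0.2],[[9.6,0,0],[0,0,0],-0.2],[[11.2,0,0],[0,0,0],-0.2],[[12.8,0,0],[0,0,0],-0.2],[[14.4,0,0],[0,0,0],-0.2],[[15,0,0],[0,0,0],-0.2]]'
python3 -m jog '[[[1.6,0,0],[0,0,0],-0.2],[[3.2,0,0],[0,0,0],-0.2],[[4.8,0,0],[0,0,0],-0.2],[[6.4,0,0],[0,0,0],-0.2],[[8,0,0],[0,0,0],-0.2],[[9.6,0,0],[0,0,0],-0.2],[[11.2,0,0],[0,0,0],-0.2],[[12.8,0,0],[0,0,0],-0.2],[[14.4,0,0],[0,0,0],-0.2],[[15,0,0],[0,0,0],-0.2]]'
python3 - <<'E'
from h import *
import pickle
print(state()["joint_pos"].round(3))
def tri(obs):
    A=[]
    for p,u,v in obs:
        P=np.diag([p["fx"],p["fy"],1])@np.c_[p["R"],p["t"]]; P[0]+=p["cx"]*P[2]; P[1]+=p["cy"]*P[2]
        A+=[u*P[2]-P[0],v*P[2]-P[1]]
    X=np.linalg.svd(np.array(A))[2][-1]; return X[:3]/X[3]
w1,w2=[pickle.load(open(f"w{i}.pkl","rb")) for i in (1,2)]
print("amp corner",tri([(w1,305/1.5,148/1.5),(w2,323/1.5,47/1.5)]))
y=np.radians(-5);H=frame(.470,-.29,.06,y); R=hand(30,y,True); g=W(H,[-.016,0,.117])[0]; t=g+.008*R.as_matrix()[:,0]
print(g,t); goto(t+[0,0,.09],R); goto(t,R)
E
```

```text
clock: 7.58
tcp_pos: [0.4528, -0.2909, 0.3298]
eef_rot: [0.632, 0.323, -0.383, 0.592]
wrist_force: [0.2, -0.4, 0.3]
grip_width: 0.0517
clock: 8.82
tcp_pos: [0.4531, -0.2908, 0.3307]
eef_rot: [0.865, -0.043, -0.498, -0.03]
wrist_force: [-0.2, -0.5, -0.1]
grip_width: 0.0511
[ 0.242  0.149  0.431  2.249 -0.872  0.443 -0.279]
amp corner [ 0.45071786 -0.33810215  0.02104043]
[ 0.45406088 -0.28860551  0.177     ] [ 0.45804566 -0.28895413  0.1700718 ]
turn [-0.18 -0.02 -0.01] shift [ 2.54 -0.07  1.25]
turn [-0.18 -0.02 -0.01] shift [ 5.65 -0.04  3.06]
```

```bash
python3 -m jog '[[[-0.2,0,0],[0.9,0,0.5],0.1],[[-0.2,0,0],[1.7,0,0.9],0.1],[[-0.2,0,0],[2.5,-0.1,1.25],0.1],[[-0.2,0,0],[3.3,-0.1,1.7],0.1],[[-0.2,0,0],[4.1,-0.1,2.2],0.1],[[-0.2,0,0],[4.9,-0.1,2.6],0.1],[[-0.2,0,0],[5.65,-0.05,3.06],0.1],[[-0.2,0,0],[5.65,-0.05,3.06],0.1],[[-0.2,0,0],[5.65,-0.05,3.06],0.1]]'
python3 - <<'E'
from h import *
print(state()["joint_pos"].round(3))
im=snapshot("wrist"); cv2.imwrite("pics/w3.png",im[:,:,::-1])
E
```

```text
clock: 9.95
tcp_pos: [0.4633, -0.3033, 0.2023]
eef_rot: [0.855, -0.023, -0.517, -0.029]
wrist_force: [-0.1, -0.7, 0.1]
grip_width: 0.0383
[ 0.937  0.412 -0.41   2.295 -1.045  0.107 -0.032]
```

View pics/w3.png

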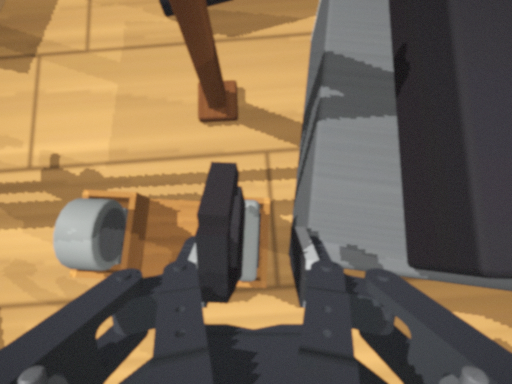

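Joints 5 and 6 hit their limits before I got low enough, because the elbow is swung to the right. I'll back out, go left, and come back with the elbow on the left.

Run:
```python
from h import *
y=np.radians(-5)
goto([.458,-.29,.36],hand(30,y,True));goto([.47,-.1,.42],hand(20,0,True));goto([.48,.147,.41],hand(10,0,True))
```

```text
turn [0.04 0.4  0.29] shift [-5.69 -0.67 -2.7 ]
turn [-0.7  -1.27 -0.05] shift [-7.67 -8.34 -3.68]
turn [-0.7  -2.94  0.01] shift [ -7.23 -18.21  -3.13]
```

```bash
python3 -m jog '[[[0,0.2,0.2],[-2,-0.3,-1],0.1],[[0,0.4,0.3],[-3.9,-0.6,-1.9],0.1],[[0,0.4,0.3],[-5.7,-0.7,-2.7],0.1],[[-0.2,0,0.2],[-6.3,-2.5,-3],0.1],[[-0.3,-0.3,0.1],[-7,-4.5,-3.3],0.1],[[-0.5,-0.8,0],[-7.3,-6.5,-3.5],0.1],[[-0.7,-1.3,0],[-7.7,-8.4,-3.7],0.1],[[-0.7,-1.7,0],[-7.6,-10.8,-3.6],0.1],[[-0.7,-2.1,0],[-7.5,-13.2,-3.5],0.1],[[-0.7,-2.5,0],[-7.4,-15.6,-3.3],0.1]]'
python3 - <<'E'
from h import *
print(state()["joint_pos"].round(3)); y=np.radians(-5)
goto([.48,.147,.41],hand(10,0,True));
goto([.46,-.1,.40],hand(30,y,True));goto([.455,-.29,.36],hand(30,y,True))
E
```

```text
clock: 11.25
tcp_pos: [0.4767, 0.0835, 0.4151]
eef_rot: [0.781, -0.0, -0.625, 0.0]
wrist_force: [1.9, -0.3, -0.8]
grip_width: 0.0387
[-0.074  0.046 -0.276  2.013  0.115  0.88  -1.984]
turn [-0.   -0.45 -0.01] shift [ 0.23 -2.54 -0.08]
turn [0.78 2.88 0.3 ] shift [0.45 7.34 0.78]
turn [0.78 2.88 0.3 ] shift [ 1.97 14.94  1.32]
```

```bash
python3 -m jog '[[[0,1.2,0],[0,0,0],0.1],[[0,2.5,0],[0,0.5,0],0.1],[[0.2,2.9,0.1],[0.2,2.5,0.2],0.1],[[0.4,2.9,0.2],[0.3,4.8,0.5],0.1],[[0.78,2.9,0.3],[0.5,7.2,0.8],0.1],[[0.78,2.9,0.3],[0.9,9,1],0.1],[[0.78,2.9,0.3],[1.3,11,1.1],0.1],[[0.78,2.9,0.3],[1.6,13,1.2],0.1],[[0.78,2.9,0.3],[2,15,1.3],0.1],[[0.78,2.9,0.3],[2,15,1.3],0.1]]'
python3 - <<'E'
from h import *
print(state()["joint_pos"].round(3)); y=np.radians(-5); R=hand(30,y,True); t=np.array([.458,-.289,.170])
goto(t,R);goto(t-.006*R.as_matrix()[:,0],R)
E
```

```text
clock: 12.5
tcp_pos: [0.4553, -0.2939, 0.3596]
eef_rot: [0.866, -0.039, -0.498, -0.022]
wrist_force: [0.3, 1.0, 0.7]
grip_width: 0.0383
[ 0.21   0.111  0.457  2.203 -0.731  0.49  -0.414]
turn [-0.02 -0.03 -0.02] shift [ 6.6  -0.21  3.73]
turn [-0.02 -0.03 -0.02] shift [ 6.36 -0.21  3.73]
```

Run:
```python
from h import *
r=np.radians
goto([.45,-.295,.40],hand(10,r(-50),True));goto([.505,-.18,.40],hand(10,r(-37),True));goto([.535,-.075,.40],hand(10,r(-25),True))
```

```text
turn [ 7.05 -3.19  2.57] shift [-1.5   0.06 -0.63]
turn [ 5.01 -3.28  1.82] shift [-0.61 -4.72 -2.17]
turn [ 3.12 -3.33  1.13] shift [-0.2  -9.01 -2.88]
```

```bash
python3 -m jog '[[[1.5,-0.7,0.5],[-0.4,0,-0.1],0.1],[[3,-1.4,1.1],[-0.8,0,-0.3],0.1],[[4.5,-2,1.6],[-1.1,0,-0.5],0.1],[[6,-2.7,2.2],[-1.4,0,-0.6],0.1],[[7,-3.2,2.6],[-1.5,0,-0.6],0.1],[[6,-3.2,2.2],[-1,-2.4,-1.4],0.1],[[5,-3.3,1.8],[-0.6,-4.7,-2.2],0.1],[[4,-3.3,1.5],[-0.4,-6.9,-2.5],0.1],[[3.1,-3.3,1.1],[-0.2,-9,-2.9],0.1],[[3.1,-3.3,1.1],[-0.2,-9,-2.9],0.1]]'
python3 - <<'E'
from h import *
r=np.radians
print(state()["joint_pos"].round(3))
goto([.48,-.075,.40],hand(30,r(-5),True));goto([.455,-.29,.35],hand(30,r(-5),True))
E
```

```text
clock: 13.75
tcp_pos: [0.5362, -0.0708, 0.4003]
eef_rot: [0.75, -0.16, -0.627, -0.137]
wrist_force: [-0.9, -1.3, -0.1]
grip_width: 0.0388
[-0.426  0.151  0.484  1.943 -0.011  0.898 -1.943]
turn [-3.06  3.27 -1.08] shift [-0.34  1.08  1.95]
turn [-3.06  3.27 -1.08] shift [ 2.06  9.34 -0.3 ]
```

```bash
python3 -m jog '[[[-1,1.1,-0.3],[-0.1,0.3,0.6],0.1],[[-2,2.2,-0.7],[-0.2,0.7,1.3],0.1],[[-3,3.2,-1],[-0.3,1,1.9],0.1],[[-3.1,3.3,-1.1],[0.3,2.6,1.6],0.1],[[-3.1,3.3,-1.1],[0.7,4.3,1.2],0.1],[[-3.1,3.3,-1.1],[1.1,6,0.8],0.1],[[-3.1,3.3,-1.1],[1.6,7.7,0.3],0.1],[[-3.1,3.3,-1.1],[2.1,9.3,-0.3],0.1],[[-3.1,3.3,-1.1],[2.1,9.3,-0.3],0.1]]'
python3 - <<'E'
from h import *
print(state()["joint_pos"].round(3)); y=np.radians(-5); R=hand(30,y,True); t=np.array([.458,-.289,.170])
goto(t+[0,0,.09],R);goto(t-.006*R.as_matrix()[:,0],R)
E
```

```text
clock: 14.88
tcp_pos: [0.455, -0.2791, 0.3501]
eef_rot: [0.865, -0.034, -0.501, -0.022]
wrist_force: [0.7, 0.9, 0.9]
grip_width: 0.0384
[-0.259  0.158  1.002  2.245 -0.912  0.558 -0.212]
turn [0.03 0.03 0.07] shift [3.2  0.4  1.66]
turn [0.03 0.03 0.07] shift [6.08 0.41 3.45]
```

```bash
python3 -m jog '[[[0,0,0],[1,0.4,0.5],0.1],[[0,0,0],[2.1,0.4,1.1],0.1],[[0,0,0],[3.2,0.4,1.7],0.1],[[0,0,0],[3.9,0.4,2.1],0.1],[[0,0,0],[4.6,0.4,2.5],0.1],[[0,0,0],[5.3,0.4,3],0.1],[[0,0,0],[6.1,0.4,3.45],0.1],[[0,0,0],[6.1,0.4,3.45],0.1],[[0,0,0],[6.1,0.4,3.45],0.1]]'
python3 - <<'E'
from h import *
print(state()["joint_pos"].round(3))
y=np.radians(-5); R=hand(30,y,True); t=np.array([.458,-.289,.170]); goto(t-.006*R.as_matrix()[:,0],R)
im=snapshot("wrist"); cv2.imwrite("pics/w4.png",im[:,:,::-1])
E
```

```text
clock: 16.0
tcp_pos: [0.459, -0.3023, 0.2035]
eef_rot: [0.855, -0.023, -0.517, -0.029]
wrist_force: [-0.1, -0.1, -0.1]
grip_width: 0.0385
[ 0.954  0.408 -0.425  2.301 -1.045  0.107 -0.028]
turn [0.03 0.39 0.31] shift [ 0.92 -0.5   0.71]
```

View pics/w4.png

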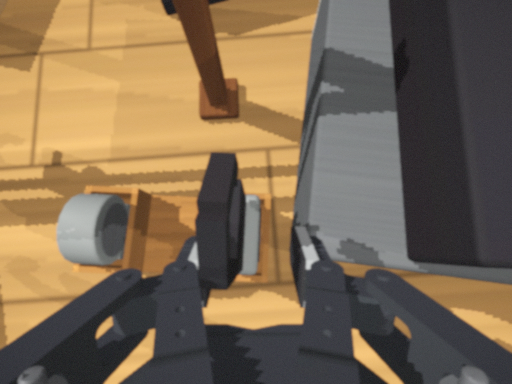

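The same limits stop it again (joints 5 and 6), and the hanger still stands untouched between the fingers. I'll fit a kinematic model from the logged poses to see which lean is reachable.

```bash
cat > kin.py <<'E'
from h import *
from scipy.optimize import least_squares
import itertools
D=[([-1.2477,.60003,-.00253,1.60005,.0018,.94291,-.0798],[.28205,.66745,.24151],[.1399,.6931,-.1409,.693]),
([-.617,.091,.172,1.995,.078,.908,1.078],[.4791,.1474,.3997],[0,.645,-.002,.764]),
([-.898,-.345,1.289,2.428,.493,.337,1.516],[.3708,-.2563,.3236],[.018,.498,-.042,.866]),
([-.071,.156,.604,1.95,-.038,.901,1.227],[.4485,-.2975,.3996],[.277,.581,-.327,.692]),
([.767,.156,-.182,2.219,-.637,.369,2.628],[.4556,-.2902,.3311],[.022,.499,-.038,.866]),
([.242,.149,.431,2.249,-.872,.443,-.279],[.4531,-.2908,.3307],[.865,-.043,-.498,-.03]),
([.937,.412,-.41,2.295,-1.045,.107,-.032],[.4633,-.3033,.2023],[.855,-.023,-.517,-.029]),
([-.074,.046,-.276,2.013,.115,.88,-1.984],[.4767,.0835,.4151],[.781,0,-.625,0]),
([.21,.111,.457,2.203,-.731,.49,-.414],[.4553,-.2939,.3596],[.866,-.039,-.498,-.022]),
([-.426,.151,.484,1.943,-.011,.898,-1.943],[.5362,-.0708,.4003],[.75,-.16,-.627,-.137]),
([-.259,.158,1.002,2.245,-.912,.558,-.212],[.455,-.2791,.3501],[.865,-.034,-.501,-.022])]
LO=np.array([-2.57,-.35,-1.29,.11,-1.05,.11,-2.63]);HI=np.array([2.57,1.97,1.29,2.56,4.19,1.86,2.63])
def fk(q,s,p):
    R=Ro.from_euler("z",p[0]); x=np.zeros(3); T=np.r_[p[1:],np.zeros(30)]
    off=[(0,0,T[0]),(T[4],0,0),(0,0,T[1]),(T[5],0,0),(0,0,T[2]),(T[6],0,0),(0,0,T[3])]
    for i in range(7):
        R=R*Ro.from_euler("z" if i%2==0 else "y",s[i]*q[i]); x=x+R.apply(off[i])
    return R,x
TOOL=None
def res(v,s):
    out=[]
    B=Ro.from_rotvec(v[8:11])
    for q,t,e in D:
        R,x=fk(q,s,v[:8]); out+=list(x-t)+list((( R*B).inv()*Ro.from_quat(e)).as_rotvec()*.3)
    return np.array(out)
def fit():
    best=None
    for s1,s3,s5,s7 in itertools.product((1,-1),repeat=4):
        s=[s1,1,s3,1,s5,1,s7]
        for b in ([0,-1.57,0],[0,-1.2,1.2]):
          for c in (0,2.4):
            r=least_squares(res,[c,.36,.42,.4,.25,0,0,0]+b,args=(s,))
            if best is None or r.cost<best[0].cost: best=(r,s)
    return best
E
cat > fitrun.py <<'E'
from kin import *
import pickle
r,s=fit(); print(r.cost,s,r.x.round(4),np.abs(r.fun).max()); pickle.dump((r.x,s),open("kin.pkl","wb"))
E
time python3 fitrun.py
```

```text
0.0014732985111956907 [-1, 1, -1, 1, -1, 1, -1] [-0.0842  0.3142  0.6303  0.452   0.3264 -0.0086  0.0025 -0.0102  1.1558
 -1.2395  1.1461] 0.020273792506451074
real	1m54.570s
user	1m52.584s
sys	0m0.198s
```

```bash
cat > kin2.py <<'E'
from kin import *
import pickle
s=[-1,1,-1,1,-1,1,-1]
def fk2(q,v):
    R=Ro.from_euler("z",v[0]); x=np.zeros(3)
    off=[(0,0,v[1]),(v[5],v[8],0),(0,0,v[2]),(v[6],v[9],0),(0,0,v[3]),(v[7],v[10],0),(0,0,v[4])]
    for i in range(7):
        R=R*Ro.from_euler("z" if i%2==0 else "y",s[i]*q[i]); x=x+R.apply(off[i])
    return R*Ro.from_rotvec(v[11:14]),x
def res2(v):
    out=[]
    for q,t,e in D:
        R,x=fk2(q,v); out+=list(x-t)+list((R.inv()*Ro.from_quat(e)).as_rotvec()*.3)
    return np.array(out)
E
cat > f2.py <<'E'
from kin2 import *
x0=pickle.load(open("kin.pkl","rb"))[0]
r=least_squares(res2,np.r_[x0[:8],0,0,0,x0[8:]]); v=r.x; print(r.cost,v.round(4)); print((r.fun.reshape(-1,6)*1000).round(1))
pickle.dump(v,open("kin2.pkl","wb"))
rng=np.random.default_rng(0)
for z in (.170,.178):
  for lean in (30,26,22,18,10):
    y=np.radians(-5); Rt=hand(lean,y,True); ax=Rt.as_matrix()[:,0]; t=np.array([.454,-.289,z+.007])
    sols=[]
    for k in range(25):
        f=lambda q:np.r_[(fk2(q,v)[1]-t)*10,(fk2(q,v)[0].inv()*Rt).as_rotvec()*3,1e-3*(q-(LO+HI)/2)]
        w=least_squares(f,rng.uniform(LO+.2,HI-.2),bounds=(LO+.02,HI-.02),max_nfev=60)
        R,x=fk2(w.x,v); e=(np.linalg.norm(x-t)*1e3,np.degrees((R.inv()*Rt).magnitude()))
        sols.append((e[0]+5*e[1],e,w.x.round(2)))
    sols.sort(key=lambda a:a[0]); print(z,lean); [print("  ",np.round(a[1],1),a[2]) for a in sols[:2]]
E
time timeout 500 python3 f2.py
```

```text
1.1238625754031883e-06 [ 7.0000e-04  2.8350e-01  6.4690e-01  4.4210e-01  3.1570e-01  0.0000e+00
 -0.0000e+00 -2.0000e-04 -2.9800e-02 -2.6600e-02 -4.0000e-04  1.2097e+00
 -1.2089e+00  1.2098e+00]
[[-0.3  0.2 -0.  -0.  -0.  -0. ]
 [-0.3 -0.2  0.   0.1  0.1  0.4]
 [ 0.1  0.1  0.   0.2 -0.2 -0. ]
 [-0.1 -0.2  0.2  0.3 -0.1  0.1]
 [-0.2 -0.3 -0.1 -0.3 -0.2  0.2]
 [ 0.2  0.1  0.3  0.4 -0.1  0.1]
 [ 0.   0.  -0.2 -0.   0.3 -0.1]
 [-0.  -0.  -0.3 -0.1  0.1 -0.4]
 [ 0.   0.2 -0.  -0.3  0.2 -0.1]
 [ 0.2 -0.1  0.2 -0.3 -0.1 -0.3]
 [-0.1  0.  -0.1 -0.   0.   0.1]]
0.17 30
   [0. 0.] [ 0.91  0.45 -0.41  2.39  3.61  0.15  1.58]
   [0. 0.] [ 0.91  0.45 -0.41  2.39  3.61  0.15  1.58]
0.17 26
   [0. 0.] [ 1.41  0.72 -1.25  2.32  1.52  0.53 -2.61]
   [0. 0.] [ 1.41  0.72 -1.25  2.32  1.52  0.53 -2.61]
0.17 22
   [0. 0.] [ 0.99  0.46 -0.58  2.3   0.82  0.13 -1.95]
   [0. 0.] [ 1.25  0.57 -0.96  2.29  1.24  0.34 -2.37]
0.17 18
   [0. 0.] [ 0.79  0.43 -0.33  2.27  0.06  0.18 -1.21]
   [0. 0.] [ 0.98  0.47 -0.6   2.26  0.63  0.24 -1.78]
0.17 10
   [0. 0.] [ 0.39  0.43  0.16  2.2  -0.38  0.38 -0.78]
   [0. 0.] [ 0.16  0.47  0.48  2.22 -0.72  0.45 -0.43]
0.178 30
   [0. 0.] [ 0.91  0.43 -0.41  2.38  3.72  0.13  1.47]
   [0. 0.] [ 0.79  0.42 -0.24  2.39  4.04  0.19  1.15]
0.178 26
   [0. 0.] [ 1.12  0.48 -0.73  2.33  1.45  0.13 -2.56]
   [0. 0.] [ 1.12  0.48 -0.73  2.33  1.45  0.13 -2.56]
0.178 22
   [0. 0.] [ 0.97  0.44 -0.55  2.29  0.58  0.13 -1.71]
   [0. 0.] [ 0.97  0.44 -0.55  2.29  0.58  0.13 -1.71]
0.178 18
   [0. 0.] [ 0.79  0.41 -0.33  2.26  0.03  0.2  -1.18]
   [0. 0.] [ 0.42  0.4   0.16  2.28 -0.87  0.27 -0.28]
0.178 10
   [0. 0.] [ 0.6   0.42 -0.13  2.18 -0.04  0.38 -1.14]
   [0. 0.] [ 0.6   0.42 -0.13  2.18 -0.04  0.38 -1.14]
real	1m1.676s
user	1m0.059s
sys	0m0.312s
```

The model fits to about 0.3 mm. I'll emulate the jog's local IK, test it against the recorded descent, and use it to plan a reachable grasp path.

```bash
cat > sim.py <<'E'
from kin2 import *
from scipy.optimize import lsq_linear
v=pickle.load(open("kin2.pkl","rb"))
def err(q,t,Rt):
    R,x=fk2(q,v); return np.r_[t-x,(Rt*R.inv()).as_rotvec()*.3]
def step(q,t,Rt,lam=.01):
    e=err(q,t,Rt); J=np.array([(e-err(q+1e-5*np.eye(7)[i],t,Rt))/1e-5 for i in range(7)]).T
    lim=.08; r=lsq_linear(np.r_[J,lam*np.eye(7)],np.r_[e,np.zeros(7)],bounds=(np.maximum(LO-q,-lim)-1e-9,np.minimum(HI-q,lim)+1e-9))
    return q+r.x
def follow(q,wps,n=12,verbose=True):
    "wps: list of (pos,R); straight interpolation, n steps each"
    q=np.array(q,float)
    for t,Rt in wps:
        R0,x0=fk2(q,v); d=(R0.inv()*Rt).as_rotvec()
        for a in np.linspace(0,1,n+1)[1:]:
            q=step(q,x0+a*(np.array(t)-x0),R0*Ro.from_rotvec(a*d))
        for _ in range(4): q=step(q,np.array(t),Rt)
        e=err(q,np.array(t),Rt)
        if verbose: print("  ",q.round(2),"err mm/deg",round(np.linalg.norm(e[:3])*1e3,1),round(np.degrees(np.linalg.norm(e[3:])/.3),1))
    return q
E
cat > t1.py <<'E'
from sim import *
r=np.radians; y=r(-5)
print("test descent: want .954 .408 -.425 2.301 -1.045 .107 -.028")
follow(D[10][0],[([.455,-.289,.26],hand(30,y,True)),([.455,-.289,.175],hand(30,y,True))])
print("test pathA: want -.898 -.345 1.289 2.428 .493 .337 1.516")
follow(D[1][0],[([.40,-.1,.42],hand(30,y)),([.385,-.276,.298],hand(30,y))])
q=[.954,.408,-.425,2.301,-1.045,.107,-.028]
g=np.array([.454,-.289,0])
for name,w in {"A":[(25,.28),(10,.30),(0,.30),(10,.28),(20,.26),(26,.25),(26,.18)],
               "B":[(30,.30),(15,.30),(15,.22),(20,.2),(26,.185),(26,.175)]}.items():
    print(name); follow(q,[(g+[0,0,z],hand(l,y,True)) for l,z in w])
E
python3 t1.py
```

```text
test descent: want .954 .408 -.425 2.301 -1.045 .107 -.028
   [ 0.68  0.26 -0.1   2.3  -1.05  0.25 -0.08] err mm/deg 2.5 0.8
   [ 0.92  0.43 -0.39  2.31 -1.05  0.11 -0.03] err mm/deg 14.2 4.9
test pathA: want -.898 -.345 1.289 2.428 .493 .337 1.516
   [-0.44 -0.27  0.4   2.32  0.3   0.57  1.25] err mm/deg 0.0 0.0
   [-0.81 -0.24  1.29  2.44  0.2   0.26  1.83] err mm/deg 35.9 2.6
A
   [ 0.52  0.23  0.07  2.25 -0.69  0.35 -0.46] err mm/deg 0.0 0.0
   [ 0.24  0.26  0.33  2.08 -0.26  0.68 -0.91] err mm/deg 0.0 0.0
   [ 0.18  0.32  0.37  1.98 -0.15  0.87 -1.02] err mm/deg 0.0 0.0
   [ 0.26  0.28  0.31  2.1  -0.28  0.63 -0.89] err mm/deg 0.0 0.0
   [ 0.44  0.27  0.14  2.22 -0.54  0.39 -0.62] err mm/deg 0.0 0.0
   [ 0.68  0.28 -0.12  2.29 -0.8   0.24 -0.34] err mm/deg 0.0 0.0
   [ 0.8   0.41 -0.28  2.32 -1.05  0.11 -0.06] err mm/deg 5.9 2.0
B
   [ 0.7   0.2  -0.11  2.27 -0.82  0.31 -0.32] err mm/deg 0.0 0.0
   [ 0.37  0.23  0.19  2.12 -0.29  0.58 -0.88] err mm/deg 0.0 0.0
   [ 0.45  0.34  0.1   2.21 -0.41  0.38 -0.75] err mm/deg 0.0 0.0
   [ 0.64  0.37 -0.11  2.28 -0.55  0.21 -0.59] err mm/deg 0.0 0.0
   [ 0.8   0.4  -0.28  2.32 -1.05  0.11 -0.06] err mm/deg 4.8 1.6
   [ 0.8   0.42 -0.28  2.31 -1.05  0.11 -0.06] err mm/deg 6.9 2.4
```

```bash
cat > s1.py <<'E'
from sim import *
import sys,time
from multiprocessing import Pool
y=np.radians(-5); q0=[.954,.408,-.425,2.301,-1.045,.107,-.028]
def wps(P,fl):
    w=[([.454,-.289,.33],hand(25,y,True))]
    for x,yy,z,l,yw,ro in P: w.append(([x,yy,z],Ro.from_euler("z",yw)*hand(l,0,True)*Ro.from_euler("x",ro)))
    L=30; w+=[([.454,-.289,.27],hand(L,y,True)),([.454,-.289,.222],hand(L,y,True)),([.454,-.289,.177],hand(L,y,True))]
    return w
def run(seed):
    g=np.random.default_rng(seed); k=g.integers(1,3)
    P=[(g.uniform(.42,.6),g.uniform(-.33,-.0),g.uniform(.33,.42),g.uniform(-25,35),g.uniform(-1.3,1.3),g.uniform(-.0,.0)) for _ in range(k)]
    q=np.array(q0)
    for t,R in wps(P,1): q=follow(q,[(t,R)],n=9,verbose=False)
    e=err(q,np.array([.454,-.289,.177]),hand(30,y,True))
    return np.linalg.norm(e),P,q
if __name__=="__main__":
    t=time.time(); 
    with Pool() as p: R=p.map(run,range(400),chunksize=4)
    R.sort(key=lambda a:a[0]); print(time.time()-t)
    for c,P,q in R[:6]: print(round(c,4),np.round(P,2).tolist(),q.round(2))
E
nproc; timeout 570 python3 s1.py
```

```text
4
63.018654584884644
0.0107 [[0.52, -0.21, 0.36, 34.41, -0.3, 0.0], [0.58, -0.28, 0.36, -18.98, -1.08, 0.0]] [ 1.47  0.75 -1.29  2.33  1.59  0.51 -2.63]
0.0107 [[0.59, -0.01, 0.34, 19.06, -0.93, 0.0], [0.58, -0.2, 0.42, 1.0, -1.29, 0.0]] [ 1.47  0.75 -1.29  2.33  1.59  0.51 -2.63]
0.0107 [[0.51, -0.06, 0.38, 1.73, 0.15, 0.0], [0.46, -0.31, 0.38, -19.26, 1.29, 0.0]] [ 1.47  0.75 -1.29  2.33  1.59  0.51 -2.63]
0.0124 [[0.58, -0.19, 0.34, 17.71, -0.25, 0.0], [0.59, -0.32, 0.36, 17.14, 1.24, 0.0]] [ 1.42  0.67 -1.18  2.33  1.58  0.41 -2.63]
0.0154 [[0.59, -0.06, 0.35, 26.26, -0.76, 0.0], [0.45, -0.31, 0.37, -23.85, -1.3, 0.0]] [ 1.29  0.56 -0.93  2.33  1.57  0.21 -2.63]
0.0285 [[0.53, -0.07, 0.39, -15.42, -0.62, 0.0], [0.44, -0.09, 0.37, 25.17, -0.03, 0.0]] [ 0.92  0.43 -0.4   2.31 -1.05  0.11 -0.03]
```

```bash
sed -e 's/L=30; w+=\[(\[.454,-.289,.27\],hand(L,y,True)),(\[.454,-.289,.222\],hand(L,y,True)),(\[.454,-.289,.177\],hand(L,y,True))\]/L=30; w+=[([.454,-.289,.27],hand(L,y)),([.454,-.289,.222],hand(L,y)),([.454,-.289,.177],hand(L,y))]/' -e 's/hand(30,y,True))$/hand(30,y))/' -e 's/uniform(.42,.6)/uniform(.42,.52)/; s/uniform(-1.3,1.3)/uniform(-2.4,2.4)/; s/uniform(-25,35)/uniform(-25,25)/; s/range(400)/range(1000)/' s1.py > s2.py; grep -n "hand(" s2.py; timeout 570 python3 s2.py
```

```text
6:    w=[([.454,-.289,.33],hand(25,y,True))]
7:    for x,yy,z,l,yw,ro in P: w.append(([x,yy,z],Ro.from_euler("z",yw)*hand(l,0,True)*Ro.from_euler("x",ro)))
8:    L=30; w+=[([.454,-.289,.27],hand(L,y)),([.454,-.289,.222],hand(L,y)),([.454,-.289,.177],hand(L,y))]
15:    e=err(q,np.array([.454,-.289,.177]),hand(30,y))
191.06562995910645
0.0 [[0.46, -0.25, 0.34, 24.99, 0.86, 0.0], [0.44, -0.08, 0.33, -8.24, 0.7, 0.0]] [ 1.17  0.52 -0.78  2.38  2.27  0.17 -0.2 ]
0.0 [[0.44, -0.21, 0.35, 16.13, 0.03, 0.0], [0.43, -0.03, 0.41, -23.4, 0.65, 0.0]] [ 1.17  0.52 -0.77  2.38  2.3   0.17 -0.24]
0.0 [[0.42, -0.13, 0.41, -7.11, 0.44, 0.0]] [ 1.19  0.53 -0.8   2.38  2.21  0.18 -0.15]
0.0 [[0.43, -0.08, 0.36, -9.26, 0.66, 0.0]] [ 1.17  0.52 -0.78  2.38  2.26  0.17 -0.2 ]
0.0 [[0.46, -0.21, 0.36, -9.32, 0.43, 0.0]] [ 1.22  0.54 -0.85  2.37  2.12  0.2  -0.05]
0.0 [[0.43, -0.04, 0.34, 4.88, 0.52, 0.0]] [ 1.2   0.53 -0.82  2.37  2.17  0.19 -0.11]
```

```bash
cat > t2.py <<'E'
from sim import *
y=np.radians(-5); q=np.array([.954,.408,-.425,2.301,-1.045,.107,-.028])
def rel(q,t,R):
    R0,x0=fk2(q,v); print("turn",np.round((R0.inv()*R).as_rotvec(degrees=True)/6,2),"shift",np.round(R0.inv().apply(np.array(t)-x0)/.025,2))
M=(np.array([.46,-.21,.36]),hand(-9.3,.43,True)); F=(np.array([.454,-.289,.36]),hand(30,y))
d=(M[1].inv()*F[1]).as_rotvec(); print(np.degrees(d))
H=((M[0]+F[0])/2,M[1]*Ro.from_rotvec(d/2))
rel(q,[.454,-.289,.33],hand(25,y,True)); rel(q,*M)
q=follow(q,[([.454,-.289,.33],hand(25,y,True)),M]); rel(q,*H); q=follow(q,[H]); rel(q,*F); q=follow(q,[F])
follow(q,[([.454,-.289,.27],F[1]),([.454,-.289,.222],F[1]),([.454,-.289,.177],F[1])])
E
python3 t2.py
```

```text
[-141.91042597   -7.16221101   50.67161571]
turn [ 0.05 -0.45  0.31] shift [-4.58 -0.64 -2.12]
turn [-4.82 -6.1  -0.52] shift [-5.55 -3.84 -2.66]
   [ 0.46  0.16  0.14  2.18 -0.52  0.47 -0.64] err mm/deg 0.0 0.0
   [ 0.06  0.26  0.24  1.89  0.05  1.12 -0.86] err mm/deg 0.0 0.0
turn [-11.83  -0.6    4.22] shift [0.12 1.39 0.76]
   [ 0.33  0.12 -0.11  2.11  0.44  0.7   0.06] err mm/deg 0.0 0.0
turn [-11.83  -0.6    4.22] shift [ 0.47 -0.38  1.47]
   [ 1.57  0.31 -1.26  2.19  0.6   0.35  1.34] err mm/deg 19.6 4.3
   [ 1.42  0.4  -1.05  2.27  0.74  0.22  1.28] err mm/deg 0.0 0.0
   [ 1.25  0.44 -0.85  2.33  1.38  0.11  0.66] err mm/deg 0.1 0.0
   [ 1.33  0.61 -1.03  2.37  1.87  0.32  0.21] err mm/deg 0.0 0.0
```

```bash
python3 -m jog '[[[0,-0.2,0.1],[-2,-0.3,-0.9],0.1],[[0,-0.3,0.2],[-3.6,-0.5,-1.7],0.1],[[0,-0.5,0.3],[-4.6,-0.6,-2.1],0.1],[[-1,-1.6,0.1],[-4.8,-1.3,-2.2],0.1],[[-2,-2.8,0],[-5,-2,-2.3],0.1],[[-3,-4,-0.2],[-5.2,-2.7,-2.5],0.1],[[-4,-5.1,-0.3],[-5.4,-3.3,-2.6],0.1],[[-4.8,-6.1,-0.5],[-5.5,-3.8,-2.7],0.1],[[-4.8,-6.1,-0.5],[-5.5,-3.8,-2.7],0.1]]'
python3 -m jog '[[[-1.3,-0.1,0.5],[0,0.2,0.1],0.1],[[-2.6,-0.1,0.9],[0,0.3,0.2],0.1],[[-4,-0.2,1.4],[0,0.5,0.3],0.1],[[-5.3,-0.3,1.9],[0,0.6,0.3],0.1],[[-6.6,-0.3,2.3],[0,0.8,0.4],0.1],[[-7.9,-0.4,2.8],[0.1,0.9,0.5],0.1],[[-9.2,-0.5,3.3],[0.1,1.1,0.6],0.1],[[-10.6,-0.5,3.8],[0.1,1.2,0.7],0.1],[[-11.8,-0.6,4.2],[0.1,1.4,0.8],0.1],[[-11.8,-0.6,4.2],[0.1,1.4,0.8],0.1]]'
python3 - <<'E'
from h import *
print(state()["joint_pos"].round(3)); goto([.454,-.289,.36],hand(30,np.radians(-5)))
E
```

```text
clock: 17.18
tcp_pos: [0.4632, -0.2085, 0.3598]
eef_rot: [-0.633, -0.138, 0.744, -0.165]
wrist_force: [-0.2, -0.1, -1.0]
grip_width: 0.0384
clock: 18.42
tcp_pos: [0.4578, -0.2495, 0.3613]
eef_rot: [0.415, 0.401, -0.495, 0.649]
wrist_force: [-0.5, -1.4, 1.1]
grip_width: 0.0383
[0.133 0.11  0.108 2.122 0.401 0.682 0.097]
turn [-11.86  -0.56   4.23] shift [ 0.51 -0.42  1.44]
```

```bash
python3 -m jog '[[[-1.3,-0.1,0.5],[0,-0.1,0.2],0.1],[[-2.6,-0.1,0.9],[0.1,-0.1,0.3],0.1],[[-4,-0.2,1.4],[0.2,-0.1,0.5],0.1],[[-5.3,-0.3,1.9],[0.2,-0.2,0.6],0.1],[[-6.6,-0.3,2.3],[0.3,-0.2,0.8],0.1],[[-7.9,-0.4,2.8],[0.3,-0.3,0.9],0.1],[[-9.2,-0.5,3.3],[0.4,-0.3,1.1],0.1],[[-10.6,-0.5,3.8],[0.4,-0.4,1.3],0.1],[[-11.9,-0.6,4.2],[0.5,-0.4,1.4],0.1],[[-11.9,-0.6,4.2],[0.5,-0.4,1.4],0.1]]'
cat > t3.py <<'E'
from sim import *
q=state()["joint_pos"]; print(q.round(3)); F=hand(30,np.radians(-5))
goto([.454,-.289,.27],F); goto([.454,-.289,.177],F)
follow(q,[([.454,-.289,.27],F),([.454,-.289,.222],F),([.454,-.289,.177],F)])
E
python3 t3.py
```

```text
clock: 19.68
tcp_pos: [0.4543, -0.288, 0.3604]
eef_rot: [0.019, 0.499, -0.038, 0.866]
wrist_force: [0.4, -1.2, -0.0]
grip_width: 0.0382
[ 0.767  0.113 -0.181  2.182 -0.548  0.436  2.531]
turn [0.04 0.02 0.03] shift [ 3.13 -0.02 -1.82]
turn [0.04 0.02 0.03] shift [ 6.34 -0.   -3.69]
   [ 1.02  0.28 -0.5   2.29 -0.62  0.17  2.63] err mm/deg 0.0 0.0
   [ 1.01  0.36 -0.52  2.3  -0.59  0.11  2.63] err mm/deg 6.8 2.3
   [ 0.98  0.43 -0.47  2.29 -0.57  0.11  2.63] err mm/deg 16.5 5.7
```

```bash
cat > t4.py <<'E'
import sim
from sim import *
F=([.4543,-.288,.3604],Ro.from_quat([.019,.499,-.038,.866]))
q=[.133,.11,.108,2.122,.401,.682,.097]
orig=sim.step
for lam in (.03,.01,.002):
    sim.step=lambda a,t,R:orig(a,t,R,lam)
    for n in (10,30): print(lam,n); follow(q,[F],n=n)
    print("dec"); follow(D[3][0],[([.455,-.29,.40],hand(10,np.radians(-5))),([.4556,-.2902,.3311],Ro.from_quat([.022,.499,-.038,.866]))],n=20)
    print("w"); follow(D[1][0],[([.4485,-.2975,.3996],Ro.from_quat(D[3][2]))],n=20)
E
python3 t4.py; echo want; python3 -c "
from kin import D
print(D[4][0],D[3][0])"
```

```text
0.03 10
   [ 1.23  0.19 -0.86  2.28  0.68  0.15  1.22] err mm/deg 32.2 9.2
0.03 30
   [ 1.33  0.18 -0.83  2.15 -0.23  0.4   2.23] err mm/deg 0.0 0.0
dec
   [ 0.12  0.16  0.46  1.94 -0.19  0.92  2.15] err mm/deg 0.0 0.0
   [ 0.7   0.15 -0.11  2.22 -0.64  0.38  2.63] err mm/deg 0.9 0.4
w
   [-0.08  0.16  0.62  1.95 -0.04  0.9   1.23] err mm/deg 0.0 0.0
0.01 10
   [ 1.24  0.19 -0.87  2.28  0.68  0.16  1.22] err mm/deg 32.1 9.1
0.01 30
   [ 1.37  0.18 -0.87  2.15 -0.2   0.4   2.2 ] err mm/deg 0.0 0.0
dec
   [ 0.12  0.16  0.46  1.94 -0.19  0.92  2.15] err mm/deg 0.0 0.0
   [ 0.76  0.16 -0.17  2.22 -0.64  0.37  2.63] err mm/deg 0.2 0.0
w
   [-0.09  0.16  0.62  1.95 -0.04  0.9   1.23] err mm/deg 0.0 0.0
0.002 10
   [ 1.24  0.19 -0.87  2.28  0.68  0.16  1.22] err mm/deg 32.1 9.1
0.002 30
   [ 1.37  0.18 -0.87  2.15 -0.2   0.4   2.19] err mm/deg 0.0 0.0
dec
   [ 0.12  0.16  0.46  1.94 -0.19  0.92  2.15] err mm/deg 0.0 0.0
   [ 0.77  0.16 -0.18  2.22 -0.64  0.37  2.63] err mm/deg 0.1 0.0
w
   [-0.09  0.16  0.62  1.95 -0.04  0.9   1.23] err mm/deg 0.0 0.0
want
[0.767, 0.156, -0.182, 2.219, -0.637, 0.369, 2.628] [-0.071, 0.156, 0.604, 1.95, -0.038, 0.901, 1.227]
```

```bash
cat > fs.py <<'E'
from kin2 import *
import time
from multiprocessing import Pool
v=pickle.load(open("kin2.pkl","rb")); Bm=Ro.from_rotvec(v[11:14]).as_matrix()
OFF=np.array([(0,0,v[1]),(v[5],v[8],0),(0,0,v[2]),(v[6],v[9],0),(0,0,v[3]),(v[7],v[10],0),(0,0,v[4])])
Z0=Ro.from_euler("z",v[0]).as_matrix()
def fj(q):
    R=Z0; x=np.zeros(3); ax=[];pt=[]
    for i in range(7):
        a=s[i]*q[i]; c,n=np.cos(a),np.sin(a); k=2 if i%2==0 else 1
        ax.append(s[i]*R[:,k]); pt.append(x)
        R=R@(np.array([[c,-n,0],[n,c,0],[0,0,1]]) if k==2 else np.array([[c,0,n],[0,1,0],[-n,0,c]])); x=x+R@OFF[i]
    ax=np.array(ax); J=np.r_[np.cross(ax,x-np.array(pt)).T,ax.T*.3]
    return x,R@Bm,J
def follow(q,wps,degstep=1.0,mmstep=4.,verbose=False):
    q=np.array(q,float); mx=0; tr=[]
    for t,Rt in wps:
        x0,R0,_=fj(q); R0=Ro.from_matrix(R0); d=(R0.inv()*Rt).as_rotvec(); t=np.array(t)
        n=int(max(np.degrees(np.linalg.norm(d))/degstep,np.linalg.norm(t-x0)*1e3/mmstep,1))+1
        for a in list(np.arange(1,n+1)/n)+[1,1]:
            tt=x0+a*(t-x0); RR=(R0*Ro.from_rotvec(a*d)).as_matrix()
            x,R,J=fj(q); e=np.r_[tt-x,Ro.from_matrix(RR@R.T).as_rotvec()*.3]; free=np.ones(7,bool); dq=np.zeros(7)
            for _ in range(4):
                A=J[:,free]; dq[:]=0; dq[free]=A.T@np.linalg.solve(A@A.T+1e-6*np.eye(6),e)
                bad=free&((q+dq<LO)|(q+dq>HI))
                if not bad.any(): break
                free&=~bad
            dq=np.clip(dq,-.15,.15); mx=max(mx,abs(dq).max()); q=np.clip(q+dq,LO,HI)
        x,R,_=fj(q); er=(np.linalg.norm(x-t)*1e3,np.degrees((Rt.inv()*Ro.from_matrix(R)).magnitude())); tr.append(q)
        if verbose: print("  ",q.round(2),np.round(er,1),"maxdq",round(mx,3))
    return q,er,mx
y=np.radians(-5); F=hand(30,y)
DOWN=[([.454,-.289,.27],F),([.454,-.289,.177],F)]
def mk(P): return [([x,yy,z],hand(l,yw)) for x,yy,z,l,yw in P]+[([.454,-.289,.35],F)]+DOWN
def run(a):
    q0,seed=a; g=np.random.default_rng(seed); k=g.integers(1,4)
    P=[(g.uniform(.42,.54),g.uniform(-.32,.0),g.uniform(.35,.42),g.uniform(-25,30),g.uniform(-1.6,1.6)) for _ in range(k)]
    q,er,mx=follow(q0,mk(P)); return er[0]+5*er[1]+60*max(0,mx-.06)+.3*k,P,q,mx
if __name__=="__main__":
    print(follow(D[3][0],[([.455,-.29,.40],hand(10,y)),([.4556,-.2902,.3311],Ro.from_quat([.022,.499,-.038,.866]))])[0].round(2))
    q0=state()["joint_pos"]; t=time.time()
    with Pool(4) as p: R=p.map(run,[(q0,i) for i in range(1200)],chunksize=5)
    R.sort(key=lambda a:a[0]); print(time.time()-t)
    for c,P,q,mx in R[:8]: print(round(c,2),np.round(P,2).tolist(),q.round(2),round(mx,3))
E
OMP_NUM_THREADS=1 timeout 400 python3 fs.py
```

```text
[ 0.84  0.16 -0.26  2.22 -0.6   0.36  2.59]
63.206618309020996
5.7 [[0.46, -0.25, 0.38, 27.77, 1.51]] [ 1.33  0.61 -1.04  2.37  1.86  0.32  0.21] 0.15
5.7 [[0.47, -0.29, 0.39, 18.05, 1.18]] [ 1.33  0.61 -1.04  2.37  1.86  0.32  0.21] 0.15
5.7 [[0.52, -0.31, 0.35, 23.75, 0.95]] [ 1.33  0.61 -1.04  2.37  1.86  0.32  0.21] 0.15
5.7 [[0.52, -0.22, 0.37, 25.73, 1.31]] [ 1.33  0.61 -1.04  2.37  1.86  0.32  0.21] 0.15
5.7 [[0.47, -0.3, 0.41, 0.77, 1.05]] [ 1.33  0.61 -1.04  2.37  1.86  0.32  0.21] 0.15
5.7 [[0.53, -0.16, 0.37, 12.49, 1.33]] [ 1.33  0.61 -1.04  2.37  1.86  0.32  0.21] 0.15
5.7 [[0.52, -0.31, 0.41, 17.87, 0.94]] [ 1.33  0.61 -1.04  2.37  1.86  0.32  0.21] 0.15
5.7 [[0.47, -0.25, 0.42, 26.94, 1.34]] [ 1.33  0.61 -1.04  2.37  1.86  0.32  0.21] 0.15
```

Run:
```python
from fs import *
q=state()["joint_pos"]
for P in ([(.47,-.29,.39,10,1.15)],[(.47,-.29,.39,20,1.3)]): print(P); follow(q,mk(P),verbose=True)
goto([.47,-.29,.39],hand(10,1.15))
```

```text
[(0.47, -0.29, 0.39, 10, 1.15)]
   [ 1.34  0.54 -1.28  1.74  0.41  1.23  2.63] [12.8  4.5] maxdq 0.039
   [ 1.54  0.26 -1.12  2.16  0.09  0.38  1.91] [0. 0.] maxdq 0.039
   [ 1.28  0.34 -0.84  2.28  0.23  0.16  1.79] [0. 0.] maxdq 0.039
   [ 1.33  0.61 -1.03  2.37  1.87  0.32  0.2 ] [0. 0.] maxdq 0.15
[(0.47, -0.29, 0.39, 20, 1.3)]
   [ 1.3   0.61 -1.29  1.7   0.38  1.27  2.63] [36.7 14.1] maxdq 0.067
   [ 1.54  0.26 -1.12  2.16  0.09  0.38  1.91] [0. 0.] maxdq 0.067
   [ 1.28  0.34 -0.84  2.28  0.23  0.16  1.79] [0. 0.] maxdq 0.067
   [ 1.33  0.61 -1.03  2.37  1.87  0.32  0.2 ] [0. 0.] maxdq 0.15
turn [-11.12   2.89   4.1 ] shift [-0.7  -0.03  1.14]
```

```bash
python3 -m jog '[[[-1.4,0.4,0.5],[-0.1,0,0.1],0.1],[[-2.8,0.7,1],[-0.2,0,0.3],0.1],[[-4.2,1.1,1.5],[-0.3,0,0.4],0.1],[[-5.6,1.4,2.1],[-0.4,0,0.6],0.1],[[-7,1.8,2.6],[-0.4,0,0.7],0.1],[[-8.4,2.2,3.1],[-0.5,0,0.9],0.1],[[-9.8,2.5,3.6],[-0.6,0,1],0.1],[[-11.1,2.9,4.1],[-0.7,0,1.1],0.1],[[-11.1,2.9,4.1],[-0.7,0,1.1],0.1],[[-11.1,2.9,4.1],[-0.7,0,1.1],0.1]]'
python3 - <<'E'
from fs import *
q=state()["joint_pos"];print(q.round(2)); follow(q,mk([]),verbose=True)
goto([.454,-.289,.35],F)
E
```

```text
clock: 20.92
tcp_pos: [0.4892, -0.2768, 0.3742]
eef_rot: [-0.341, 0.557, 0.403, 0.641]
wrist_force: [-1.4, -0.7, -0.1]
grip_width: 0.0384
[ 1.33  0.56 -1.29  1.75  0.42  1.2   2.62]
   [ 1.55  0.26 -1.12  2.16  0.1   0.38  1.9 ] [0. 0.] maxdq 0.012
   [ 1.28  0.34 -0.85  2.28  0.24  0.16  1.77] [0. 0.] maxdq 0.016
   [ 1.33  0.61 -1.03  2.37  1.87  0.32  0.2 ] [0. 0.] maxdq 0.15
turn [10.85 -3.21 -3.89] shift [ 0.82  1.04 -1.19]
```

As predicted. Next, turn back to the grasp orientation.

```bash
python3 -m jog '[[[1.4,-0.4,-0.5],[0.1,0.1,-0.2],0.1],[[2.8,-0.8,-1],[0.2,0.3,-0.3],0.1],[[4.2,-1.2,-1.5],[0.3,0.4,-0.5],0.1],[[5.6,-1.6,-2],[0.4,0.5,-0.6],0.1],[[7,-2.1,-2.5],[0.5,0.7,-0.8],0.1],[[8.4,-2.5,-3],[0.6,0.8,-0.9],0.1],[[9.8,-2.9,-3.5],[0.7,0.9,-1.1],0.1],[[10.85,-3.2,-3.9],[0.8,1,-1.2],0.1],[[10.85,-3.2,-3.9],[0.8,1,-1.2],0.1],[[10.85,-3.2,-3.9],[0.8,1,-1.2],0.1]]'
python3 - <<'E'
from fs import *
q=state()["joint_pos"];print(q.round(2)); 
L=[([.454,-.289,z],F) for z in (.3,.27,.25,.23,.21,.19,.177)]
follow(q,L,verbose=True)
goto([.454,-.289,.27],F);goto([.454,-.289,.177],F)
E
```

```text
clock: 22.18
tcp_pos: [0.4548, -0.2902, 0.3509]
eef_rot: [0.02, 0.5, -0.038, 0.865]
wrist_force: [-0.2, 0.4, -0.1]
grip_width: 0.0386
[ 1.55  0.27 -1.13  2.16  0.11  0.38  1.89]
   [ 1.39  0.31 -0.97  2.23  0.21  0.24  1.8 ] [0. 0.] maxdq 0.014
   [ 1.28  0.34 -0.85  2.28  0.26  0.16  1.76] [0. 0.] maxdq 0.016
   [ 1.26  0.38 -0.84  2.3   0.58  0.12  1.45] [0. 0.] maxdq 0.15
   [ 1.27  0.43 -0.87  2.32  1.19  0.12  0.85] [0. 0.] maxdq 0.15
   [ 1.26  0.48 -0.89  2.34  1.64  0.15  0.41] [0. 0.] maxdq 0.15
   [ 1.32  0.56 -1.    2.36  1.8   0.26  0.26] [0. 0.] maxdq 0.15
   [ 1.33  0.61 -1.03  2.37  1.86  0.32  0.21] [0. 0.] maxdq 0.15
turn [ 0.02 -0.01  0.02] shift [ 2.79  0.05 -1.65]
turn [ 0.02 -0.01  0.02] shift [ 6.01  0.07 -3.5 ]
```

```bash
python3 -m jog '[[[0,0,0],[1,0,-0.6],0.1],[[0,0,0],[2,0,-1.2],0.1],[[0,0,0],[2.8,0,-1.65],0.1],[[0,0,0],[3,0,-1.8],0.1],[[0,0,0],[3.2,0,-1.9],0.1],[[0,0,0],[3.5,0,-2.1],0.1],[[0,0,0],[3.7,0,-2.2],0.1],[[0,0,0],[4,0,-2.35],0.1],[[0,0,0],[4.2,0,-2.5],0.1],[[0,0,0],[4.4,0,-2.6],0.1]]'
python3 - <<'E'
from fs import *
q=state()["joint_pos"];print(q.round(2)); follow(q,[([.454,-.289,z],F) for z in (.2,.177)],verbose=True)
goto([.454,-.289,.177],F)
E
```

```text
clock: 23.42
tcp_pos: [0.4539, -0.2913, 0.2238]
eef_rot: [0.02, 0.499, -0.039, 0.865]
wrist_force: [0.1, 0.3, 0.5]
grip_width: 0.0383
[ 1.25  0.43 -0.85  2.33  1.36  0.11  0.69]
   [ 1.29  0.52 -0.95  2.35  1.74  0.21  0.31] [0. 0.] maxdq 0.102
   [ 1.33  0.61 -1.03  2.37  1.87  0.32  0.2 ] [0. 0.] maxdq 0.102
turn [0.02 0.01 0.04] shift [ 1.62  0.1  -0.94]
```

```bash
python3 -m jog '[[[0,0,0],[0.4,0.1,-0.25],0.1],[[0,0,0],[0.8,0.1,-0.5],0.1],[[0,0,0],[1.2,0.1,-0.7],0.1],[[0,0,0],[1.6,0.1,-0.95],0.1],[[0,0,0],[1.6,0.1,-0.95],0.1]]'
python3 - <<'E'
from fs import *
print(state()["joint_pos"].round(2))
im=snapshot("wrist"); cv2.imwrite("pics/w5.png",im[:,:,::-1])
E
```

```text
clock: 24.05
tcp_pos: [0.4537, -0.2896, 0.1771]
eef_rot: [0.021, 0.499, -0.039, 0.866]
wrist_force: [-0.1, 0.3, -0.0]
grip_width: 0.0387
[ 1.33  0.61 -1.03  2.37  1.88  0.32  0.19]
```

View pics/w5.png

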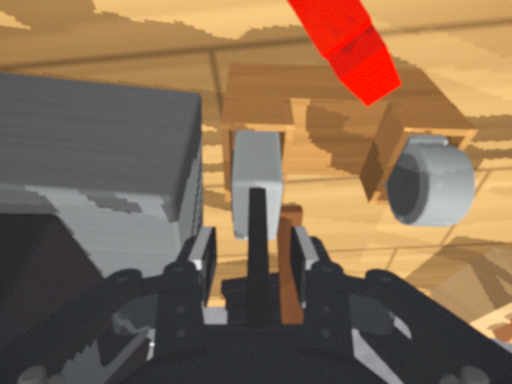

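The hanger plate (column 258) sits midway between the pads (columns 213 and 302), with the mic still in its pocket. Close on it.

```bash
python3 -m jog '[[[0,0,0],[0,0,0],1],[[0,0,0],[0,0,0],1],[[0,0,0],[0,0,0],1],[[0,0,0],[0,0,0],1],[[0,0,0],[0,0,0],1],[[0,0,0],[0,0,0],1]]' 60
python3 - <<'E'
from fs import *
q=state()["joint_pos"];print(q.round(2))
# seat target: hanger held yaw -5 -> rotate to rail yaw
rail=frame(.657,.015,.24,np.radians(-1.5))
L=[([.454,-.290,z],F) for z in (.2,.22,.25,.28,.31)]
q,_,_=follow(q,L,verbose=True)
goto([.454,-.290,.31],F)
E
```

```text
clock: 24.85
tcp_pos: [0.4542, -0.2898, 0.1783]
eef_rot: [0.02, 0.498, -0.04, 0.866]
wrist_force: [-2.4, 0.1, 7.4]
grip_width: 0.0091
[ 1.32  0.61 -1.02  2.37  1.88  0.31  0.19]
   [ 1.28  0.51 -0.93  2.35  1.75  0.19  0.3 ] [0. 0.] maxdq 0.027
   [ 1.25  0.45 -0.86  2.33  1.43  0.12  0.61] [0. 0.] maxdq 0.082
   [ 1.43  0.46 -1.1   2.29  1.09  0.25  0.94] [0. 0.] maxdq 0.09
   [ 1.55  0.48 -1.27  2.25  0.95  0.35  1.07] [0. 0.] maxdq 0.09
   [ 1.6   0.42 -1.29  2.21  0.69  0.36  1.33] [0. 0.] maxdq 0.09
turn [0.01 0.02 0.05] shift [-4.56 -0.04  2.64]
```

```bash
cat > carry.py <<'E'
from fs import *
# grip transform: hanger in tool frame
Tg=np.array([.4542,-.2898,.1783]); Rg=Ro.from_quat([.020,.498,-.040,.866]); HR=Ro.from_euler("z",np.radians(-5))
SEAT_T=Rg.inv().apply(np.array([.470,-.290,.24])-Tg); RH_T=Rg.inv()*HR
ry=np.radians(-1.5)
def tcp(seat,yaw=ry):
    R=Ro.from_euler("z",yaw)*RH_T.inv(); return np.array(seat)-R.apply(SEAT_T),R
def seat():
    s=state(); return Ro.from_quat(s["eef_rot"]).apply(SEAT_T)+s["tcp_pos"]
E
python3 - <<'E'
from carry import *
q=state()["joint_pos"]
W_=[tcp((.470,-.290,.30),np.radians(-5)),tcp((.52,-.27,.31),np.radians(-4)),tcp((.575,-.20,.31)),tcp((.58,-.115,.30)),tcp((.58,-.115,.276)),tcp((.654,-.115,.276)),tcp((.654,-.115,.238))]
follow(q,W_,verbose=True)
for w in W_: goto(*w)
E
```

```text
[ 1.34  0.44 -0.98  2.31  1.2   0.18  0.84] [0. 0.] maxdq 0.107
   [ 1.25  0.47 -1.01  2.25  1.16  0.25  0.82] [0. 0.] maxdq 0.107
   [ 1.02  0.46 -0.93  2.22  1.25  0.28  0.61] [0. 0.] maxdq 0.107
   [ 0.8   0.44 -0.9   2.28  1.52  0.33  0.17] [0. 0.] maxdq 0.107
   [ 0.8   0.5  -0.91  2.31  1.7   0.38  0.  ] [0. 0.] maxdq 0.107
   [ 0.72  0.56 -0.86  2.16  1.52  0.4   0.2 ] [0. 0.] maxdq 0.107
   [ 0.71  0.63 -0.87  2.19  1.73  0.45  0.01] [0. 0.] maxdq 0.107
turn [ 0.   -0.01 -0.  ] shift [-2.08 -0.01  1.21]
turn [-0.14 -0.01  0.08] shift [-1.46  0.95  3.07]
turn [-0.5  -0.01  0.29] shift [-0.5   3.9   4.76]
turn [-0.5  -0.01  0.29] shift [-0.22  7.31  4.48]
turn [-0.5  -0.01  0.29] shift [0.61 7.31 4.  ]
turn [-0.5  -0.01  0.29] shift [2.09 7.58 6.55]
turn [-0.5  -0.01  0.29] shift [3.41 7.58 5.79]
```

```bash
python3 -m jog '[[[0,0,0],[-0.4,0,0.25],1],[[0,0,0],[-0.8,0,0.5],1],[[0,0,0],[-1.2,0,0.7],1],[[0,0,0],[-1.6,0,0.95],1],[[0,0,0],[-2.08,0,1.2],1],[[0,0,0],[-1.9,0.3,1.8],1],[[-0.1,0,0.1],[-1.6,0.7,2.5],1],[[-0.15,0,0.1],[-1.4,1.1,3.1],1],[[-0.3,0,0.2],[-1,2.3,3.9],1],[[-0.5,0,0.3],[-0.5,3.8,4.7],1]]'
python3 - <<'E'
from carry import *
q=state()["joint_pos"]; print(q.round(2),seat())
for w in [tcp((.58,-.115,.30)),tcp((.58,-.115,.276))]: goto(*w)
E
```

```text
clock: 26.1
tcp_pos: [0.5596, -0.202, 0.2472]
eef_rot: [0.005, 0.499, -0.013, 0.867]
wrist_force: [0.4, -0.4, -3.4]
grip_width: 0.0088
[ 0.98  0.45 -0.88  2.22  1.22  0.25  0.65] [ 0.57541253 -0.20137382  0.30888952]
turn [-0.   -0.01 -0.02] shift [ 0.34  3.46 -0.09]
turn [-0.   -0.01 -0.02] shift [ 1.17  3.46 -0.58]
```

```bash
python3 -m jog '[[[0,0,0],[0.1,0.9,0],1],[[0,0,0],[0.2,1.8,0],1],[[0,0,0],[0.3,2.7,-0.1],1],[[0,0,0],[0.4,3.46,-0.1],1],[[0,0,0],[0.8,3.46,-0.35],1],[[0,0,0],[1.17,3.46,-0.58],1],[[0,0,0],[1.17,3.46,-0.58],1]]'
python3 - <<'E'
from carry import *
print(seat()); out=[]
hook=np.array([(-26,78),(26,78),(26,138),(-16,138),(-16,180),(0,191),(16,180),(16,164),(26,164),(26,175),(0,201),(-26,175),(-26,78)])/1e3
o=seat(); Hf=(Ro.from_euler("z",ry),o-[0,0,.18]); S=frame(.656,.015,0,ry)
rl=np.array([(x,yy,.24+z) for x,z in ((-.007,0),(.007,0)) for yy in (-.27,.27)]).reshape(2,2,3)
bd=np.array([(-.014,-.27,.308),(-.014,-.016,.308),(-.014,-.016,.274),(-.014,.27,.274)])
for n,(x0,y0,w,h) in (("scene",(130,110,200,180)),("top",(180,90,200,180))):
    im=snapshot(n)[:,:,::-1]; cv2.imwrite(f"pics/{n}2.png",im); k=2; im=cv2.resize(im[y0:y0+h,x0:x0+w],None,fx=k*1.0,fy=k*1.0,interpolation=2)
    for f,P in [(Hf,np.c_[hook[:,0],0*hook[:,0]+a,hook[:,1]]) for a in (.005,-.005)]+[(S,rl[0]),(S,rl[1]),(S,bd)]:
        cv2.polylines(im,[((pj(n,W(f,P))-[x0,y0]+.5)*k*8).astype(np.int32)],False,(0,255,0),1,16,3)
    out.append(im)
cv2.imwrite("pics/ov2.png",np.hstack(out))
E
```

```text
clock: 26.98
tcp_pos: [0.5648, -0.1139, 0.2133]
eef_rot: [0.006, 0.499, -0.011, 0.866]
wrist_force: [0.7, -0.2, -3.1]
grip_width: 0.0087
[ 0.58067701 -0.11336382  0.27492949]
```

View pics/ov2.png

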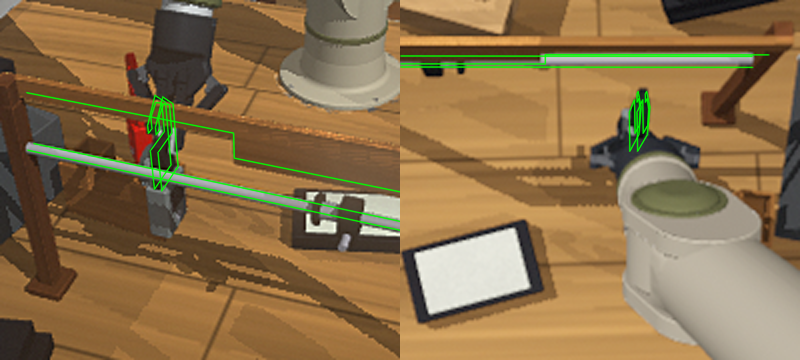

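```bash
python3 -c "
from carry import *
for w in [tcp((.654,-.114,.276)),tcp((.654,-.114,.252)),tcp((.654,-.114,.240))]: goto(*w)"
```

```text
turn [ 0.01 -0.01 -0.04] shift [1.47 0.07 2.54]
turn [ 0.01 -0.01 -0.04] shift [2.3  0.07 2.06]
turn [ 0.01 -0.01 -0.04] shift [2.72 0.07 1.82]
```

```bash
python3 -m jog '[[[0,0,0],[0.4,0,0.7],1],[[0,0,0],[0.8,0,1.4],1],[[0,0,0],[1.1,0,1.9],1],[[0,0,0],[1.3,0.05,2.25],1],[[0,0,0],[1.47,0.07,2.54],1],[[0,0,0],[1.47,0.07,2.54],1]]'
python3 -c "
from carry import *
import cv2
print(seat()); goto(*tcp((.654,-.114,.252))); goto(*tcp((.654,-.114,.240)))
n='scene';im=snapshot(n)[:,:,::-1]; cv2.imwrite('pics/s3.png',im); cv2.imwrite('pics/s3c.png',cv2.resize(im[120:230,160:270],None,fx=5,fy=5,interpolation=2))"
```

```text
clock: 27.82
tcp_pos: [0.6388, -0.1145, 0.2139]
eef_rot: [0.006, 0.499, -0.011, 0.867]
wrist_force: [7.3, 0.4, -16.7]
grip_width: 0.0089
[ 0.65463802 -0.11398038  0.27562817]
turn [ 0.   -0.01 -0.04] shift [ 0.81 -0.01 -0.49]
turn [ 0.   -0.01 -0.04] shift [ 1.22 -0.01 -0.74]
```

View pics/s3c.png

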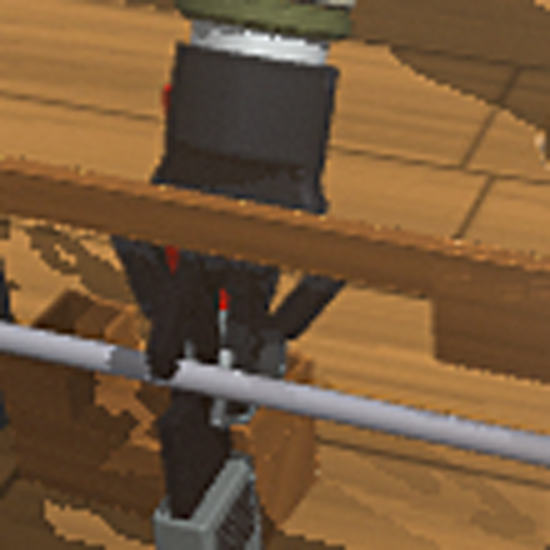

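The picture shows the hook's tip hanging in front of the rail on its far side at (165,370) in the crop, but the hook seems to touch the board (13 N down). I'll lower it to relieve that.

```bash
python3 -m jog '[[[0,0,0],[0.2,0,-0.12],1],[[0,0,0],[0.4,0,-0.25],1],[[0,0,0],[0.4,0,-0.25],1]]'; python3 -c "
from carry import *
print(seat())"
```

```text
clock: 28.25
tcp_pos: [0.639, -0.1144, 0.2028]
eef_rot: [0.006, 0.498, -0.011, 0.867]
wrist_force: [-1.4, -0.6, -2.3]
grip_width: 0.0088
[ 0.65471499 -0.1138365   0.26451269]
```

```bash
python3 -m jog '[[[0,0,0],[0.14,0,-0.08],1],[[0,0,0],[0.28,0,-0.16],1],[[0,0,0],[0.42,0,-0.24],1],[[0,0,0],[0.42,0,-0.24],1]]'; python3 -m jog '[[[0,0,0],[0.1,0,-0.06],1],[[0,0,0],[0.2,0,-0.12],1],[[0,0,0],[0.2,0,-0.12],1]]'; python3 -c "
from carry import *
print(seat())"
```

```text
clock: 28.75
tcp_pos: [0.6389, -0.1144, 0.1902]
eef_rot: [0.006, 0.498, -0.011, 0.867]
wrist_force: [-0.9, 0.2, -2.4]
grip_width: 0.0092
clock: 29.12
tcp_pos: [0.6387, -0.1144, 0.184]
eef_rot: [0.006, 0.499, -0.011, 0.867]
wrist_force: [-0.6, 1.0, -3.4]
grip_width: 0.0086
[ 0.65452273 -0.11391582  0.2457267 ]
```

```bash
for i in 1 2; do python3 -m jog '[[[0,0,0],[0.07,0,-0.04],1],[[0,0,0],[0.14,0,-0.08],1],[[0,0,0],[0.14,0,-0.08],1]]'; done; python3 -c "
from carry import *
print(seat())"
```

```text
clock: 29.5
tcp_pos: [0.6386, -0.1144, 0.18]
eef_rot: [0.006, 0.499, -0.011, 0.867]
wrist_force: [-2.4, -0.6, -0.4]
grip_width: 0.0091
clock: 29.88
tcp_pos: [0.6399, -0.1142, 0.1778]
eef_rot: [0.005, 0.497, -0.011, 0.868]
wrist_force: [-5.2, -0.8, 11.0]
grip_width: 0.009
[ 0.65549784 -0.1135636   0.23954543]
```

```bash
python3 -m jog '[[[0,0,0],[-0.08,0,-0.05],1],[[0,0,0],[-0.08,0,-0.05],1],[[0,0,0],[-0.08,0,-0.05],1]]'; python3 -c "
from carry import *
print(seat())"
```

```text
clock: 30.25
tcp_pos: [0.6378, -0.1142, 0.1787]
eef_rot: [0.005, 0.497, -0.011, 0.868]
wrist_force: [0.2, 0.2, -1.7]
grip_width: 0.0089
[ 0.65342081 -0.11358972  0.24046905]
```

```bash
python3 -m jog '[[[0,0,0],[0,0.3,0],1],[[0,0,0],[0,0.7,0],1],[[0,0,0],[0,1.1,0],1],[[0,0,0],[0,1.5,0],1],[[0,0,0],[0,1.9,0],1],[[0,0,0],[0,2.3,0],1],[[0,0,0],[0,2.6,0],1]]'; python3 -c "
from carry import *
s=seat(); print(s,state()['joint_pos'].round(2))
for u,v in ((289,212),(292,214),(303,217),(310,218)): print(bp('scene',u,v,.24))
t=s+np.array([-np.sin(ry),np.cos(ry),0])*.1; goto(*tcp(t))
follow(state()['joint_pos'],[tcp(s+np.array([.0262,1,0])*d) for d in (.05,.1,.15,.2)],verbose=True)"
```

```text
clock: 31.12
tcp_pos: [0.6394, -0.0483, 0.1786]
eef_rot: [0.005, 0.497, -0.011, 0.868]
wrist_force: [0.4, -0.5, -1.6]
grip_width: 0.0091
[ 0.65496732 -0.04772525  0.24035665] [ 0.54  0.6  -0.81  2.21  1.76  0.47 -0.15]
[0.65323317 0.10027118 0.24      ]
[0.65779461 0.10804304 0.24      ]
[0.66050189 0.1329022  0.24      ]
[0.65933058 0.14792962 0.24      ]
turn [ 0.02  0.02 -0.05] shift [-0.    3.99  0.01]
   [ 0.45  0.61 -0.83  2.21  1.72  0.54 -0.21] [0. 0.] maxdq 0.007
   [ 0.36  0.62 -0.85  2.2   1.69  0.61 -0.26] [0. 0.] maxdq 0.007
   [ 0.26  0.63 -0.87  2.18  1.65  0.67 -0.3 ] [0. 0.] maxdq 0.007
   [ 0.17  0.65 -0.88  2.15  1.61  0.73 -0.33] [0. 0.] maxdq 0.007
```

```bash
python3 -m jog '[[[0,0,0],[0,0.4,0],1],[[0,0,0],[0,0.9,0],1],[[0,0,0],[0,1.5,0],1],[[0,0,0],[0,2.1,0],1],[[0,0,0],[0,2.7,0],1],[[0,0,0],[0,3.3,0],1],[[0,0,0],[0,3.9,0],1],[[0,0,0],[0,4.3,0],1],[[0,0,0],[0,4.5,0],1]]'; python3 -c "
from carry import *
print(seat())"
python3 -m jog '[[[0,0,0],[0,0.15,0],1],[[0,0,0],[0,0.3,0],1],[[0,0,0],[0,0.45,0],1],[[0,0,0],[0,0.6,0],1],[[0,0,0],[0,0.6,0],1]]'
```

```text
clock: 32.25
tcp_pos: [0.642, 0.065, 0.1785]
eef_rot: [0.005, 0.497, -0.01, 0.868]
wrist_force: [0.7, -0.4, -1.0]
grip_width: 0.009
[0.65764491 0.06555453 0.24019714]
clock: 32.88
tcp_pos: [0.6423, 0.0805, 0.1785]
eef_rot: [0.005, 0.497, -0.01, 0.868]
wrist_force: [0.8, -0.2, -2.1]
grip_width: 0.0091
```

```bash
for i in 1 2 3; do python3 -m jog '[[[0,0,0],[0,0.12,0],1],[[0,0,0],[0,0.24,0],1],[[0,0,0],[0,0.36,0],1]]' | sed -n '2p;4p'; done
```

```text
tcp_pos: [0.6426, 0.0897, 0.1785]
wrist_force: [0.0, -1.4, -1.7]
tcp_pos: [0.6428, 0.0988, 0.1784]
wrist_force: [0.2, -0.4, -1.5]
tcp_pos: [0.643, 0.1077, 0.1784]
wrist_force: [-1.0, -6.9, 0.9]
```

```bash
for i in 1 2; do python3 -m jog '[[[0,0,0],[0,0.1,0],1],[[0,0,0],[0,0.1,0],1]]' | sed -n '2p;3p;4p'; done
python3 - <<'E'
from carry import *
print(seat(),state()["clock"])
im=snapshot("scene")[:,:,::-1]; cv2.imwrite("pics/s4.png",im); cv2.imwrite("pics/s4c.png",cv2.resize(im[130:260,240:360],None,fx=5,fy=4.5,interpolation=2))
E
```

```text
tcp_pos: [0.6432, 0.1076, 0.1783]
eef_rot: [0.005, 0.497, -0.013, 0.868]
wrist_force: [-1.3, -8.4, 2.4]
tcp_pos: [0.6434, 0.1074, 0.1781]
eef_rot: [0.005, 0.497, -0.016, 0.868]
wrist_force: [-2.0, -8.4, 2.2]
[0.6590076  0.10823597 0.23988567] 34.5
```

View pics/s4c.png

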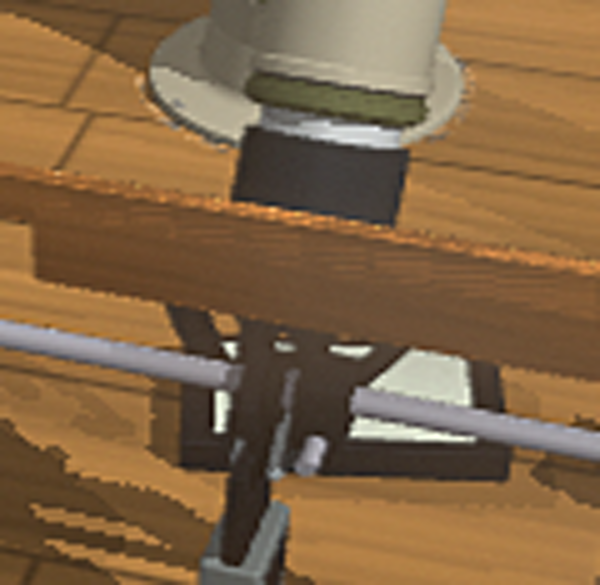

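The hanger is stopped hard at seat y ≈ 0.108 (8 N, no further travel). That matches the block seen at about 0.138, less 30 mm. The picture shows the hook on the rail against the disc and block, at crop (250,400) and (330,400). Open slightly now.

```bash
python3 -m jog '[[[0,0,0],[0,0.06,0],1],[[0,0,0],[0,0.04,0],0.5],[[0,0,0],[0,0.02,0],0.45],[[0,0,0],[0,0,0],0.4],[[0,0,0],[0,0,0],0.4],[[0,0,0],[0,0,0],0.4]]'
python3 - <<'E'
from carry import *
im=snapshot("scene")[:,:,::-1]; cv2.imwrite("pics/s5.png",im); w=snapshot("wrist")[:,:,::-1]; cv2.imwrite("pics/w6.png",w)
a=cv2.resize(im[160:250,265:335],(350,450),interpolation=2); b=cv2.resize(w[100:384,120:400],(444,450)); cv2.imwrite("pics/r1.png",np.hstack([a,b]))
E
```

```text
clock: 35.3
tcp_pos: [0.6434, 0.1075, 0.1781]
eef_rot: [0.005, 0.497, -0.016, 0.868]
wrist_force: [0.2, -0.4, -0.7]
grip_width: 0.026
```

```bash
python3 -m jog '[[[0,0,0],[-0.1,0,-0.17],0.4],[[0,0,0],[-0.25,0,-0.43],0.4],[[0,0,0],[-0.5,0,-0.87],0.4],[[0,0,0],[-0.8,0,-1.4],0.4],[[0,0,0],[-1.2,0,-2.1],0.4],[[0,0,0],[-1.6,0,-2.8],0.4],[[0,0,0],[-2,0,-3.5],0.4],[[0,0,0],[-2,0,-3.5],0.4]]'
python3 - <<'E'
from carry import *
im=snapshot("scene")[:,:,::-1].copy(); cv2.imwrite("pics/s6.png",im); cv2.imwrite("pics/w7.png",snapshot("wrist")[:,:,::-1])
a=cv2.imread("pics/s4.png"); b=cv2.imread("pics/s5.png")
m=pj("scene",[.659,.108,.10])[0].astype(int); print("mic px",m)
T=a[m[1]-16:m[1]+16,m[0]-13:m[0]+13]
for n,i in (("s5",b),("s6",im)):
    r=cv2.matchTemplate(i[m[1]-30:m[1]+30,m[0]-28:m[0]+28],T,cv2.TM_CCOEFF_NORMED); _,c,_,l=cv2.minMaxLoc(r); print(n,c,"shift",np.array(l)-[15,14])
# predicted pixel of the mic block's bottom/top to compare: 1mm in y is
print((pj("scene",[.659,.118,.10])-pj("scene",[.659,.108,.10]))/10,"px per mm y")
E
```

```text
clock: 36.4
tcp_pos: [0.5411, 0.1107, 0.177]
eef_rot: [0.004, 0.497, -0.015, 0.867]
wrist_force: [0.6, 0.2, 0.3]
grip_width: 0.0258
mic px [288 258]
s5 0.9728886485099792 shift [0 0]
s6 0.9728235006332397 shift [0 0]
[[0.40952174 0.09061238]] px per mm y
```

```bash
python3 -m jog '[[[0,0,0],[-0.5,0,-0.9],0.4],[[0,0,0],[-1,0,-1.7],0.4],[[0,0,0],[-1,0,-1.7],0.4],[[0,0,0],[-1,0,-1.7],0.4],[[0,0,0],[-1,0,-1.7],0.4],[[0,0,0],[-1,0,-1.7],0.4],[[0,0,0],[-1,0,-1.7],0.4],[[0,0,0],[-1,0,-1.7],0.4]]'
python3 - <<'E'
from carry import *
cv2.imwrite("pics/s7.png",snapshot("scene")[:,:,::-1])
g=lambda n:cv2.cvtColor(cv2.imread(f"pics/{n}.png"),6).astype(np.float32)
a=g("s5")[242:278,275:303]
for n in ("s6","s7"): print(n,cv2.phaseCorrelate(a,g(n)[242:278,275:303],cv2.createHanningWindow((28,36),cv2.CV_32F)))
ys=np.arange(.06,.19,.004); P=np.c_[.657+.026*(ys-.015),ys,np.full(len(ys),.245)]; px=pj("scene",P)
for n in ("scene0","s7"):
    i=g(n); v=[int(cv2.getRectSubPix(i,(1,1),(float(u),float(w)))[0,0]) for u,w in px]; print(n,list(zip((ys*1000).astype(int).tolist(),v)))
E
```

```text
clock: 37.5
tcp_pos: [0.4937, 0.1123, 0.1773]
eef_rot: [0.004, 0.497, -0.016, 0.868]
wrist_force: [0.1, 0.1, 0.5]
grip_width: 0.026
s6 ((0.023953995787925564, 0.03924765480868331), 0.9836002865323314)
s7 ((0.007146550671645713, -0.0017060266815320801), 0.976788545537878)
scene0 [(60, 150), (64, 157), (68, 152), (72, 163), (76, 156), (80, 160), (84, 153), (88, 159), (92, 92), (96, 68), (100, 66), (104, 92), (108, 153), (112, 151), (116, 155), (120, 103), (124, 69), (128, 69), (132, 68), (136, 67), (140, 67), (144, 65), (148, 69), (152, 154), (156, 148), (160, 151), (164, 155), (168, 150), (172, 151), (176, 148), (180, 153), (184, 150), (188, 154)]
s7 [(60, 152), (64, 159), (68, 154), (72, 167), (76, 159), (80, 162), (84, 155), (88, 155), (92, 108), (96, 98), (100, 67), (104, 65), (108, 65), (112, 62), (116, 66), (120, 102), (124, 67), (128, 64), (132, 65), (136, 64), (140, 64), (144, 63), (148, 67), (152, 157), (156, 152), (160, 153), (164, 158), (168, 154), (172, 154), (176, 152), (180, 157), (184, 154), (188, 159)]
```

After release, the mic has moved less than 0.04 px. The dark profile along the rail shows the gap between disc and block closed (it was 108–118 mm before). Handing in.

```bash
python3 -c "
from bench import *
print(finish_job(), state()['clock'])"
```

```text
the job is handed in; nothing more can be done
the job is handed in; nothing more can be done
```

The black microphone hanger is hooked over the rail, slid left until it stopped hard against the buffer, and released. I handed the job in at about 37.5 s; no verdict is reported.

**Last checks:**
- **Hard stop:** the hanger stopped at seat y ≈ 0.108 m world with about 8 N. This agrees with the stop block seen at about 0.138 m, less 30 mm.
- **Buffer:** in the scene image, the gap between buffer disc and stop block has closed.
- **Hanger:** it moved less than 0.04 px from just after the fingers opened until the hand was about 150 mm away. The hand now touches nothing.

**Checks that failed or disagreed:**
- **First descents:** two descents at the 30° lean ran into the limits of joints 5 and 6. I got down only after changing the arm's elbow posture.
- **Wrist force at the rail:** while moving in over the rail, the wrist briefly read 16.7 N down and 7.3 N forward. I took it for a light touch on the board, though by the given sizes the hook should have had about 11 mm of clearance. It went away on lowering.
- **Rail position:** the camera views disagreed on the rail's x by about 4 mm. The hook settled on the rail by touch.
- **Not viewed after release:** the picture limit was reached, so I checked the final state by image measurement only. I did not measure whether the loudspeaker, case or carton had moved.

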